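# Dress the sharpening stone with the lapping block from the drawer

## Task

Pull the drawer of the low wooden chest out to its stop and take out the steel lapping block by its wooden rib. Lay the block flat and lengthwise on the upper end of the sloping sharpening stone and draw it slowly down the whole stone to the stop at its far foot, pressing square to the stone with a steady force of about 10 N (a kilogram's weight) all the way, never hard. Leave the block lying flat on the stone against the stop and the drawer open, and do not knock over or shift the mallet and the spool that lie between them.

Things in the scene. Friction and masses are not known exactly. Their poses are not given: they have to be found in the camera images.
- drawer (a joint): how far the chest's drawer is out, in m: 0 shut, 0.130 at its stop. It slides along the chest's -x (towards the robot), needs about 2 to 4 N, and stays where it is left.
- chest: low wooden chest with one drawer, 200 deep (x), 220 wide (y), 100 high, fixed. Origin on the bench under the middle of its front face; x points into the chest, z up. The drawer comes out along -x; its inner floor is 16 mm above the bench, inside it is 190 wide and 169 long; front panel 12 thick, up to 90 above the bench; side walls up to 71.
- drawer_pull (a point): centre of the drawer's steel pull, an upright block 26 (x) by 20 (y, the width to pinch) by 34 high on a thin stem, 36 mm in front of the front face and 62 mm above the bench; there is 23 mm clear between block and drawer front. Its axes are the chest's; it moves with the drawer.
- block_grip (a point): centre of the lapping block's dark wooden grip rib, 38 mm above the block's flat underside. The rib is 70 long (block x) by 20 wide (block y, the width to pinch) and reaches from 16 to 56 mm above the underside. Axes: x along the length, z up through the rib.
- block_base (a point): centre of the block's flat underside, the lapping face (same axes as the block).
- block: the lapping block, 0.2 to 0.4 kg: a steel plate 80 (x) by 56 (y) by 16 thick with the rib on its middle, 56 high in all. Origin: centre of its underside; axes as block_grip. It lies in the drawer roughly lengthwise, rib up, its middle 60 to 70 mm behind the chest's front (chest x) when shut, and rides out with the drawer.
- stone_face (a point): middle of the upper face of the grey sharpening stone, 200 (x) by 70 (y) by 25 thick, on a fixed holder; 115 mm above the bench at rest, and sinks with the stone. x runs up the slope, towards the robot; z out of the face, leaning 30 degrees from vertical away from the robot.
- stone (a joint): how far the stone is pressed down on its springs, in m, along the face's -z (square to the face): 0 at rest, 0.020 at the most. It begins to sink at 2 N, then 1 mm per newton: 10 N gives 0.008.
- holder: the stone's fixed holder; origin on the bench, 50 mm beyond the point under the middle of the face (x away from the robot, down-slope; z up). At the stone's lower, far end its stop bar, 86 wide, stands 9 mm above the resting face: a block against it has its middle 61 mm down-slope of the face's middle; flush with the upper end, 60 mm up-slope. Side rails lie 43 to 51 mm off the centre line, 25 mm or more below the face.
- slip: bystander in the drawer beside the block: flat slip stone 85 by 26 by 12, without a rib. Origin centre of its underside.
- mallet: bystander: wooden mallet lying on the bench, 186 long, head 52 thick; origin on the bench under the head.
- spool: bystander: wooden spool, 40 across, 52 high; origin centre of its underside.

How it is judged:
On the way, in this order (a step that is already met when the one before it is completed fails the run):
1. the drawer is out at its stop (value of joint drawer above 0.123 m), for 0.2 s.
2. the block lies flat and lengthwise on the stone at the upper end of the stone, pressed with 5 to 20 N (x of block_base in the frame of stone_face between 0.042 and 0.085 m and y of block_base in the frame of stone_face between -0.012 and 0.012 m and angle between the z axis of block and the z axis of stone_face, either way round below 0.1 rad and angle between the x axis of block and the x axis of stone_face, either way round below 0.2 rad and contact force between block and stone between 5 and 20 N), for 0.15 s.
3. the block lies flat and lengthwise on the stone on the upper half, pressed with 5 to 20 N (x of block_base in the frame of stone_face between 0.016 and 0.037 m and y of block_base in the frame of stone_face between -0.012 and 0.012 m and angle between the z axis of block and the z axis of stone_face, either way round below 0.1 rad and angle between the x axis of block and the x axis of stone_face, either way round below 0.2 rad and contact force between block and stone between 5 and 20 N), for 0.15 s.
4. the block lies flat and lengthwise on the stone at the middle, pressed with 5 to 20 N (x of block_base in the frame of stone_face between -0.011 and 0.011 m and y of block_base in the frame of stone_face between -0.012 and 0.012 m and angle between the z axis of block and the z axis of stone_face, either way round below 0.1 rad and angle between the x axis of block and the x axis of stone_face, either way round below 0.2 rad and contact force between block and stone between 5 and 20 N), for 0.15 s.
5. the block lies flat and lengthwise on the stone on the lower half, pressed with 5 to 20 N (x of block_base in the frame of stone_face between -0.04 and -0.018 m and y of block_base in the frame of stone_face between -0.012 and 0.012 m and angle between the z axis of block and the z axis of stone_face, either way round below 0.1 rad and angle between the x axis of block and the x axis of stone_face, either way round below 0.2 rad and contact force between block and stone between 5 and 20 N), for 0.15 s.
6. the block lies flat and lengthwise on the stone at the stop, pressed with 5 to 20 N (x of block_base in the frame of stone_face between -0.068 and -0.047 m and y of block_base in the frame of stone_face between -0.012 and 0.012 m and angle between the z axis of block and the z axis of stone_face, either way round below 0.1 rad and angle between the x axis of block and the x axis of stone_face, either way round below 0.2 rad and contact force between block and stone between 5 and 20 N), for 0.15 s.
At the end, for the whole second after the job is handed in: The block lies at rest and released, flat (within 0.1 rad) and lengthwise (within 0.2 rad) on the stone, its middle within 12 mm of the stone's centre line, its end within 10 mm of the stop at the foot; the drawer is still out (at least 115 mm) (x of block_base in the frame of stone_face between -0.068 and -0.05 m and y of block_base in the frame of stone_face between -0.012 and 0.012 m and angle between the z axis of block and the z axis of stone_face, either way round below 0.1 rad and angle between the x axis of block and the x axis of stone_face, either way round below 0.2 rad and z of block_base in the frame of stone_face between -0.004 and 0.004 m and linear speed of block below 0.01 m/s and value of joint drawer above 0.115 m); the robot touches nothing.
It fails at once if the block is pressed on the stone with more than 32 N (contact force between block and stone above 32 N).
It fails at once if the mallet or the spool is shifted more than 30 mm or knocked over (distance of any of mallet, spool from where it was at the start of the episode above 0.03 m or angle between any of mallet, spool's own z axis and vertical above 0.5 rad).
It also fails if it takes over 64 s, if anything falls off the work surface, if the arm or the gripper's body presses on something with over 40 N, if the wrist force passes 120 N, or if a joint passes its speed limit or range.

## Robot

A 7-joint arm with a two-finger parallel gripper is mounted at the origin on the work surface. World frame = base frame: x ahead of the robot, y to its left, z up, the work surface at z = 0. Lengths are in m, angles in rad, forces in N, time in s.
With the tool pointing down it reaches from about 0.425 to 0.925 m from the base axis. Payload 6.8 kg.
Tool frame: the origin (TCP) lies at the very end of the fingers, on their centre line; the grasp point (between the pads) lies 19 mm behind it (tcp_to_grasp is the distance from the TCP to the grasp point, in m); z points along the fingers, y is the direction in which the jaws open and shut (so a half turn about z gives the same grasp; the last joint's range is limited). The gripper opens to 85 mm and grips with 20 to 120 N. Pads are 22 mm wide; open, the fingers measure 114 mm over their backs; the gripper's body (76 mm by 85 mm) begins 54 mm behind the grasp point. The pads swing forward as they close: fully open they stand 13 mm farther back than shut.
Start: joints at [-1.226, 0.477, 0.022, 1.555, -0.011, 1.109, -0.083], TCP at [0.295, 0.607, 0.231] pointing down, gripper open.
Joint ranges: [-2.96, 2.96], [-0.34, 2.1], [-1.41, 1.46], [0.24, 2.44], [-1.37, 4.51], [0.17, 1.92], [-2.96, 2.96]. Speed limits (rad/s): [2.39, 2.39, 3.14, 3.14, 3.14, 3.14, 3.14].

## Interface

Orientations are given as a unit quaternion [w, x, y, z].
In Python, from station import * gives the robot as it stands.
- The arm moves only by the tool apply_moves, never from a script. Its argument "increments" is one flat list of numbers, 5 for each row, row after row: the finger opening in mm, from 0 to 85.4, then the shift along the tool's x, y, z in mm, then the turn about the tool's z in degrees. In form: [claw, tx, ty, tz, roll, claw, tx, ty, tz, roll, ...]. A call has 1 to 12 rows; each row shifts and turns the pose as measured when the row begins, along the tool's axes as they then stand; what a row does not reach is not made up. A row lasts 1/8 s, in which the tool goes at most 62.5 mm and 10.7 degrees, less where a joint would pass 70% of its speed; a pose out of reach is approached as far as the arm can. A call with a gripper value outside its range is refused whole. The fingers move at their own pace and stop on an object; "squeeze" is the grip in N (left out, the last holds). Time passes only in rows, so rows that do not move let the fingers close. It gives the time, the measured TCP pose, the force and the opening at its end, in the units of the state.
- get_obs(): the state, without advancing time (a new reading comes with each control period).
- read_camera(name): name is "scene" or "top" or "wrist"; returns (picture, depth): 400x640x3 uint8, blue, green, red; 400x640 float32, m along the optical axis (not along the pixel's ray), 0 where there is no reading.
- get_calibration(name): a dict with "mtx" (3x3 intrinsics, pixels), "camera_from_world" (4x4, takes a point from world to camera coordinates); the wrist camera has in their place "T_tool_cam" (4x4, takes a point from camera to tool coordinates, whose origin is the TCP and whose axes are the flange's). Camera axes: x right, y down, z forward; pixel columns grow to the right and rows downward; lengths in m; the calibration is good to about 2 mm. A picture is of the moment at which its call begins: read the wrist's pose just before it. get_calibration takes no time and is no camera call.
- hand_in(): hands the job in, once; it reports no verdict.
Trained networks look in the newest picture that a camera, given by its name, has taken for a name from the list of things; names that differ only in an ending like _2 or _b are one class to them, and where a whole thing is asked for, a point or a joint stands for the part that bears it (a point fixed in the world has none). Each returns a list of dicts, best first, with "p" (0 to 1); they miss things now and then, are a little off and sometimes report something else, mostly with a low value. They report only what shows in the picture. A call takes as long as a camera call.
- outline_of(camera, thing): "pixels" (400x640 bool, what is visible of it) and "extent" ([centre column, centre row, width, height] in pixels, round what is visible of it).
The state is a dict: "t": time; "q": joint angles; "joint_vel": joint speeds; "joint_torque": joint torques, N m; "eef_pos": TCP position; "tool_rot": TCP orientation; "contact_force": force on the tool from outside, world axes, zero at the start; "torque": the same for the moment, N m; "gripper_width": opening from 0.0 (shut) to 1.0 (fully open).
Only numpy, scipy, OpenCV 4.12 (cv2) and the standard library are available. Lean on these libraries where they do the work, as an engineer would, in place of code of your own. Each camera call takes 0.05 s, during which the arm holds its last target.

## Working session

There is one attempt and no reset: what is moved stays moved. The work goes in short steps, Python scripts to look and compute and a tool call to move; the robot and the scene stay as the last step left them, time stands still between calls to the robot, and variables do not carry over. Pictures are saved under pics/ and viewed, and the job is handed in when it is done.

Besides the shell and the picture viewer there is one more tool, called after "Request:" as name(argument=value, ...), one argument or row to a line, values as JSON. apply_moves: Moves the arm, as the interface text tells. Its arguments: {"type":"object","properties":{"increments":{"type":"array"},"squeeze":{"type":"number"}},"required":["increments"]}

```bash
ls; mkdir -p pics; python3 - <<'E'
from station import *
import cv2,numpy as np
o=get_obs()
for k,v in o.items(): print(k,np.round(v,3))
for c in ["scene","top"]:
    im,d=read_camera(c); cv2.imwrite(f"pics/{c}0.png",im); np.save(f"{c}0.npy",d)
    k=get_calibration(c); print(c,np.round(k["mtx"],1).tolist(),np.round(k["camera_from_world"],3).tolist())
print(get_calibration("wrist"))
E
```

```text
pics
t 0.0
q [-1.226  0.478  0.022  1.556 -0.012  1.109 -0.083]
joint_vel [ 0.001 -0.     0.001 -0.    -0.     0.001  0.   ]
joint_torque [-1.0000e-03 -5.9644e+01  1.6070e+00 -2.8121e+01  1.2000e-02  9.0000e-03
  0.0000e+00]
eef_pos [0.295 0.606 0.23 ]
tool_rot [-0.     0.224  0.974 -0.001]
contact_force [-0.534  0.237 -0.32 ]
torque [-0.01   0.013  0.01 ]
gripper_width 1.002
scene [[423.8, 0.0, 310.4], [0.0, 423.8, 200.3], [0.0, 0.0, 1.0]] [[0.864, 0.504, -0.003, -0.504], [0.43, -0.74, -0.517, -0.222], [-0.263, 0.446, -0.856, 1.211], [0.0, 0.0, 0.0, 1.0]]
top [[442.7, 0.0, 323.4], [0.0, 442.7, 196.1], [0.0, 0.0, 1.0]] [[0.014, -0.999, -0.031, 0.006], [-0.989, -0.009, -0.151, 0.591], [0.15, 0.032, -0.988, 0.925], [0.0, 0.0, 0.0, 1.0]]
{'mtx': array([[340.81501829,   0.        , 318.95226106],
       [  0.        , 340.81501829, 198.81667425],
       [  0.        ,   0.        ,   1.        ]]), 'T_tool_cam': array([[-9.08917146e-04, -9.60749299e-01, -2.77416578e-01,
         7.05023211e-02],
       [ 9.99998831e-01, -5.32076374e-04, -1.43367092e-03,
        -1.31568931e-04],
       [ 1.22979152e-03, -2.77417557e-01,  9.60748660e-01,
        -1.43875627e-01],
       [ 0.00000000e+00,  0.00000000e+00,  0.00000000e+00,
         1.00000000e+00]])}
```

View pics/scene0.png

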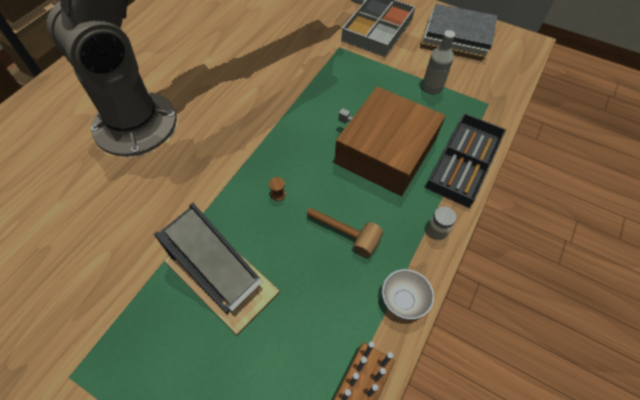

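View pics/top0.png

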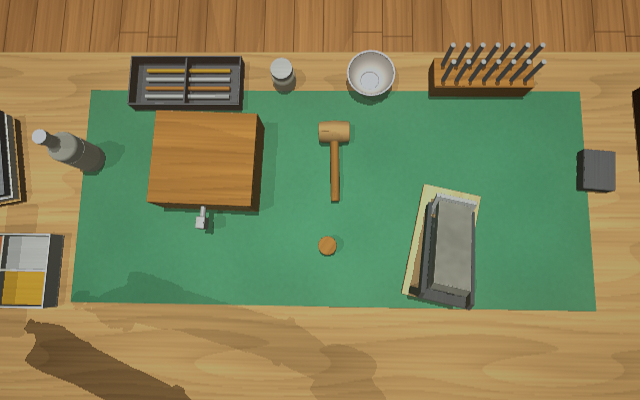

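The scene camera shows the chest upper right (390,140) with its pull at (345,115), the spool at (277,188), the mallet at (350,232) and the stone at (212,255). The top camera shows the chest at (205,160), pull (201,218), spool (327,245), mallet (334,160) and stone (450,240).

```bash
cat > h.py <<'E'
from station import *
import cv2,numpy as np
from scipy.spatial.transform import Rotation as R
def world_pts(cam,d,mask,obs=None):
    k=get_calibration(cam);K=k["mtx"]
    if cam=="wrist":
        T=np.eye(4);q=obs["tool_rot"];T[:3,:3]=R.from_quat([q[1],q[2],q[3],q[0]]).as_matrix();T[:3,3]=obs["eef_pos"]
        M=T@k["T_tool_cam"]
    else: M=np.linalg.inv(k["camera_from_world"])
    v,u=np.nonzero(mask&(d>0));z=d[v,u]
    P=np.c_[(u-K[0,2])/K[0,0]*z,(v-K[1,2])/K[1,1]*z,z]
    return P@M[:3,:3].T+M[:3,3],u,v
def rect(P2):
    r=cv2.minAreaRect(P2.astype(np.float32)*1000);return r
E
cat > m1.py <<'E'
from h import *
for c in ["top","scene"]:
    im,d=read_camera(c)
    for th in ["chest","drawer_pull","stone_face","stone","holder","mallet","spool"]:
        r=outline_of(c,th)
        if not r: print(c,th,"none");continue
        b=r[0];m=b["pixels"]
        P,u,v=world_pts(c,d,m)
        print(c,th,[round(x["p"],2) for x in r],np.round(b["extent"]),m.sum(),"med",np.round(np.median(P,0),3),"lo",np.round(np.percentile(P,3,0),3),"hi",np.round(np.percentile(P,97,0),3))
        np.save(f"P_{c}_{th}.npy",P)
E
python3 m1.py
```

```text
top chest [0.73] [205. 170. 120. 120.] 11157 med [0.652 0.263 0.1  ] lo [0.561 0.159 0.016] hi [0.756 0.372 0.104]
top drawer_pull [0.93] [204. 216.  95.  29.] 662 med [0.561 0.268 0.067] lo [0.517 0.18  0.002] hi [0.566 0.359 0.098]
top stone_face [0.84] [449. 250.  45. 100.] 3491 med [ 0.476 -0.243  0.122] lo [ 0.398 -0.286  0.067] hi [ 0.568 -0.201  0.163]
top stone [0.76] [450. 249.  46.  97.] 3550 med [ 0.475 -0.243  0.122] lo [ 0.398 -0.288  0.067] hi [ 0.569 -0.201  0.163]
top holder [0.84] [442. 248.  84. 123.] 7479 med [ 0.476 -0.23   0.096] lo [ 0.376 -0.306  0.008] hi [ 0.605 -0.175  0.16 ]
top mallet [0.93] [334. 161.  28.  81.] 1198 med [ 0.72  -0.009  0.037] lo [ 0.59  -0.038  0.027] hi [0.759 0.023 0.052]
top spool [0.72] [327. 247.  17.  14.] 267 med [0.484 0.004 0.052] lo [ 0.467 -0.013  0.048] hi [0.499 0.021 0.055]
scene chest [0.8] [391. 142. 106. 106.] 7592 med [0.671 0.229 0.099] lo [0.566 0.156 0.008] hi [0.765 0.368 0.102]
scene drawer_pull [0.65] [347. 232.  72.  50.] 1219 med [ 0.729 -0.015  0.036] lo [ 0.596 -0.044  0.001] hi [0.767 0.024 0.051]
scene stone_face [0.64] [211. 258.  90.  95.] 3452 med [ 0.49  -0.251  0.115] lo [ 0.413 -0.29   0.067] hi [ 0.572 -0.21   0.161]
scene stone [0.84, 0.49] [210. 257.  92.  92.] 3561 med [ 0.489 -0.251  0.115] lo [ 0.409 -0.291  0.067] hi [ 0.571 -0.209  0.161]
scene holder [0.92] [217. 269. 128. 131.] 7589 med [ 0.504 -0.263  0.081] lo [ 0.38  -0.321  0.007] hi [ 0.609 -0.192  0.158]
scene mallet [0.84] [347. 234.  76.  49.] 1192 med [ 0.729 -0.016  0.036] lo [ 0.595 -0.044  0.001] hi [0.766 0.021 0.051]
scene spool [0.57] [279. 190.  17.  24.] 305 med [ 0.49  -0.002  0.049] lo [ 0.47  -0.015  0.004] hi [0.504 0.019 0.054]
```

```bash
python3 - <<'E'
from h import *
def tofit(P):
    c=np.median(P,0);Q=P
    for _ in range(8):
        u,s,vt=np.linalg.svd(Q-Q.mean(0),full_matrices=False);n=vt[2]*np.sign(vt[2,2]);c=Q.mean(0)
        Q=P[abs((P-c)@n)<0.004]
    return c,n,Q
for c in ["top","scene"]:
    P=np.load(f"P_{c}_chest.npy");Q=P[(abs(P[:,2]-.1)<.008)]
    print(c,"chest",rect(Q[:,:2]))
    for th in["stone","stone_face"]:
        P=np.load(f"P_{c}_{th}.npy")
        cc,n,Q=tofit(P)
        print(c,th,n,"tilt",np.degrees(np.arccos(n[2])),"az",np.degrees(np.arctan2(n[1],n[0])))
        # axes in plane
        ez=n; h=np.array([n[0],n[1],0]);h/=np.linalg.norm(h); ey0=np.cross(ez,np.cross(h,ez)); 
        ex=-np.array([h[0]*n[2],h[1]*n[2],-np.hypot(n[0],n[1])]); ey=np.cross(ez,ex)
        p=np.c_[(Q-cc)@ex,(Q-cc)@ey]; r=rect(p);print(" rect",r)
        ctr=cc+ex*r[0][0]/1000+ey*r[0][1]/1000; print(" ex",ex,"centre",ctr)
    P=np.load(f"P_{c}_drawer_pull.npy")
    print(len(P))
P=np.load("P_top_drawer_pull.npy");Q=P[(P[:,0]<.545)&(P[:,2]>.03)];print(len(Q),Q.min(0),Q.max(0));print(np.round(Q[np.argsort(-Q[:,2])][:60:4],3)); Q2=Q[(Q[:,2]>.072)];print(rect(Q2[:,:2]))
E
python3 - <<'E'
import cv2
a=cv2.imread('pics/top0.png');b=cv2.resize(a[190:250,150:270],None,fx=5,fy=5,interpolation=cv2.INTER_CUBIC)
a2=cv2.imread('pics/scene0.png');b2=cv2.resize(a2[90:150,310:430],None,fx=5,fy=5,interpolation=cv2.INTER_CUBIC)
import numpy as np;cv2.imwrite('pics/pull0.png',np.vstack([b,b2])[:600])
E
```

```text
top chest ((663.0902709960938, 269.14111328125), (221.23985290527344, 200.8666229248047), 88.29163360595703)
top stone [ 0.48822273 -0.10595506  0.86626329] tilt 29.972728896642103 az -12.24456552551198
 rect ((-8.684288024902344, 0.47847747802734375), (71.39480590820312, 204.56362915039062), 89.89103698730469)
 ex [-0.84655686  0.18372143  0.49958774] centre [ 0.49127899 -0.24849502  0.1142744 ]
top stone_face [ 0.48833068 -0.10582509  0.86621833] tilt 29.977884715353447 az -12.227376830206039
 rect ((-9.2568359375, 0.5273361206054688), (71.26165771484375, 204.64369201660156), 89.60684967041016)
 ex [-0.846568    0.18345794  0.49966569] centre [ 0.49127264 -0.24853216  0.11427048]
660
scene chest ((665.5753784179688, 267.7580871582031), (223.99354553222656, 200.38145446777344), 88.42538452148438)
scene stone [ 0.48824348 -0.10668274  0.86616228] tilt 29.984311451273086 az -12.325589216867208
 rect ((-2.0009994506835938, -0.8878250122070312), (70.39828491210938, 200.8944091796875), 89.97020721435547)
 ex [-0.84619753  0.18489683  0.49976285] centre [ 0.49291708 -0.24934858  0.1140398 ]
scene stone_face [ 0.48836809 -0.1069237   0.86606231] tilt 29.995770413584875 az -12.349519982534744
 rect ((-1.840972900390625, -0.9863929748535156), (70.39847564697266, 200.78903198242188), 89.99085998535156)
 ex [-0.84602257  0.18522886  0.49993607] centre [ 0.49314242 -0.2493986   0.11389852]
1210
164 [0.51403912 0.26256486 0.05016755] [0.54418757 0.28379297 0.08422789]
[[0.519 0.276 0.084]
 [0.534 0.265 0.082]
 [0.517 0.279 0.082]
 [0.534 0.267 0.081]
 [0.525 0.271 0.081]
 [0.519 0.271 0.081]
 [0.521 0.282 0.081]
 [0.532 0.278 0.08 ]
 [0.529 0.276 0.08 ]
 [0.53  0.27  0.08 ]
 [0.536 0.277 0.08 ]
 [0.53  0.274 0.08 ]
 [0.523 0.28  0.08 ]
 [0.525 0.276 0.079]
 [0.532 0.266 0.079]]
((526.8016357421875, 273.2692565917969), (20.97242546081543, 23.911039352416992), 89.71444702148438)
```

View pics/pull0.png

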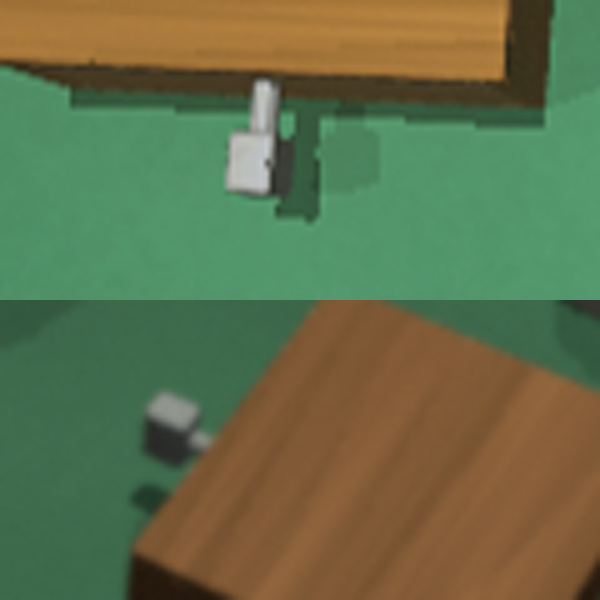

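The pull, chest and stone measurements fit the given sizes: the pull is at about (0.528, 0.272) with chest yaw about -1.7°. The stone face centre is at (0.492, -0.249, 0.114) with a 30° tilt and its down-slope heading at -12.3°. I'll roll the tool first, then move above the pull.

Request:
apply_moves(
  increments=[60,0,0,0,-8,60,0,0,0,-8,60,0,0,0,-8,60,-35,-46,0,0,60,-35,-46,0,0,60,-35,-46,0,0,60,-35,-46,0,0,60,-35,-46,0,0],
  squeeze=60,
)

```text
t: 1.9
eef_pos: [0.4666, 0.3733, 0.2308]
tool_rot: [-0.0, 0.004, 1.0, 0.002]
contact_force: [0.9, -0.1, 0.2]
gripper_width: 0.703
```

```bash
cat > st.py <<'E'
from h import *
import sys
o=get_obs();q=o["tool_rot"];Rm=R.from_quat([q[1],q[2],q[3],q[0]]).as_matrix()
print("t",round(float(o["t"]),2),"tcp",np.round(o["eef_pos"],4),"xaz",round(np.degrees(np.arctan2(Rm[1,0],Rm[0,0])),2),"z",np.round(Rm[:,2],4),"F",np.round(o["contact_force"],2),"w",round(o["gripper_width"]*85.4,1),"q",np.round(o["q"],2))
if len(sys.argv)>3:
    t=np.array([float(a) for a in sys.argv[1:4]]);d=Rm.T@(t-o["eef_pos"])*1000;print("to target tool mm",np.round(d,1))
E
python3 st.py 0.528 0.2725 0.15
```

```text
t 1.9 tcp [0.4666 0.3733 0.2308] xaz 179.52 z [-8.0e-04  3.9e-03 -1.0e+00] F [ 0.9  -0.11  0.19] w 60.0 q [-0.78  0.35 -0.    1.75 -0.    1.04  0.79]
to target tool mm [ -62.3 -100.6   80.4]
```

Request:
apply_moves(
  increments=[60,-16,-25,0,1.2,60,-16,-25,0,0,60,-16,-26,20,0,60,-15,-25,20,0,60,0,0,20,0,60,0,0,0,0],
)

```text
t: 2.65
eef_pos: [0.5337, 0.2605, 0.1707]
tool_rot: [0.002, 0.021, 1.0, 0.002]
contact_force: [-0.9, 0.9, 0.5]
gripper_width: 0.701
```

```bash
python3 st.py 0.528 0.2725 0.15;python3 - <<'E'
from h import *
o=get_obs();im,d=read_camera("wrist");cv2.imwrite("pics/w1.png",im)
r=outline_of("wrist","drawer_pull")
for b in r:
    P,u,v=world_pts("wrist",d,b["pixels"],o);print(b["p"],b["extent"],P.min(0),P.max(0))
# any points of the pull top
P,u,v=world_pts("wrist",d,d>0,o)
Q=P[(P[:,2]>.072)&(P[:,2]<.086)&(P[:,0]<.547)&(P[:,0]>.48)&(abs(P[:,1]-.27)<.05)];print(len(Q),Q.min(0) if len(Q) else 0,Q.max(0) if len(Q) else 0)
if len(Q)>5: print(rect(Q[:,:2]))
E
```

```text
t 2.65 tcp [0.5337 0.2605 0.1707] xaz 177.61 z [ 0.0038  0.0036 -1.    ] F [-0.87  0.89  0.49] w 59.9 q [-0.6   0.41  0.05  1.82 -0.03  0.91  0.99]
to target tool mm [ 6.3 11.7 20.7]
0.89 [336.9, 208.0, 282.1, 83.4] [0.5123948  0.1711621  0.00721035] [0.56772082 0.37333655 0.09304756]
0.63 [336.8, 283.6, 319.1, 232.9] [0.5123948  0.11361024 0.00079606] [0.69482651 0.38068886 0.24769209]
993 [0.51255665 0.2619009  0.07218156] [0.53833704 0.2819295  0.08222793]
((525.46728515625, 271.9456787109375), (19.727954864501953, 25.609970092773438), 88.91983032226562)
```

View pics/w1.png

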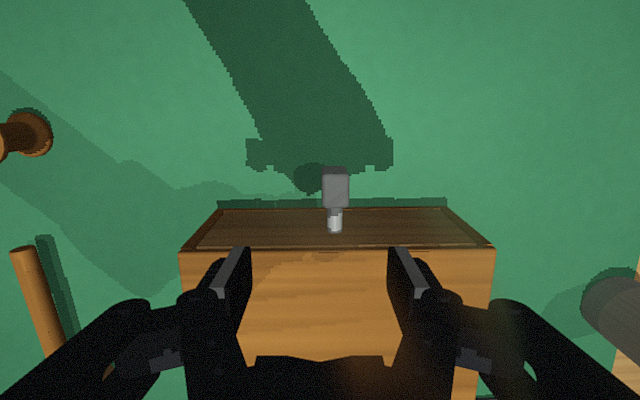

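The wrist view shows the pull centred between the fingers, with its block at (335,187), the drawer front below it and the chest top between the pads. I'll lower the tool onto the pull.

Request:
apply_moves(
  increments=[60,4,6,15,-0.7,60,3,5,25,0,60,0,0,25,0,60,0,0,25,0,60,0,0,20,0,60,0,0,10,0,60,0,0,0,0],
)

```text
t: 3.62
eef_pos: [0.5275, 0.2823, 0.0501]
tool_rot: [0.005, 0.009, 1.0, 0.006]
contact_force: [-0.2, 0.4, -0.5]
gripper_width: 0.702
```

```bash
python3 st.py 0.5265 0.272 0.046
```

```text
t 3.62 tcp [0.5275 0.2823 0.0501] xaz 179.0 z [ 0.011   0.0119 -0.9999] F [-0.25  0.38 -0.51] w 60.0 q [-0.61  0.57  0.02  1.89 -0.03  0.67  0.98]
to target tool mm [  0.9 -10.4   3.9]
```

Request:
apply_moves(
  increments=[60,0,-10,3,0,60,0,0,0,0],
)

```text
t: 3.88
eef_pos: [0.5281, 0.2721, 0.0481]
tool_rot: [0.006, 0.009, 1.0, 0.006]
contact_force: [1.0, 0.6, 0.9]
gripper_width: 0.701
```

```bash
python3 st.py 0.5265 0.272 0.046
```

```text
t 3.88 tcp [0.5281 0.2721 0.0481] xaz 179.01 z [ 0.013   0.0128 -0.9998] F [1.04 0.56 0.91] w 59.9 q [-0.6   0.57  0.02  1.9  -0.03  0.65  1.  ]
to target tool mm [ 1.7 -0.2  2. ]
```

Request:
apply_moves(
  increments=[5,0,0,0,0,5,0,0,0,0,5,0,0,0,0,5,0,0,0,0,5,0,0,0,0,5,0,0,0,0],
  squeeze=60,
)

```text
t: 4.62
eef_pos: [0.5289, 0.2731, 0.0495]
tool_rot: [0.007, 0.009, 1.0, 0.007]
contact_force: [0.3, 1.7, 0.4]
gripper_width: 0.222
```

```bash
python3 st.py 0.398 0.276 0.046
```

```text
t 4.62 tcp [0.5289 0.2731 0.0495] xaz 178.95 z [ 0.0147  0.0145 -0.9998] F [0.29 1.71 0.39] w 19.0 q [-0.6   0.56  0.02  1.9  -0.03  0.65  1.  ]
to target tool mm [130.9   0.5   1.6]
```

Request:
apply_moves(
  increments=[5,8,0,0,0,5,14,0,0,0,5,14,0,0,0,5,14,0,0,0,5,14,0,0,0,5,14,0,0,0,5,14,0,0,0,5,12,0,0,0],
)

```text
t: 5.62
eef_pos: [0.4199, 0.2764, 0.0494]
tool_rot: [0.009, 0.009, 1.0, 0.009]
contact_force: [2.5, 2.3, 4.4]
gripper_width: 0.222
```

```bash
python3 st.py 0.398 0.276 0.046
```

```text
t 5.62 tcp [0.4199 0.2764 0.0494] xaz 178.94 z [ 0.0191  0.0175 -0.9997] F [2.46 2.34 4.36] w 19.0 q [-0.72  0.45  0.02  2.12 -0.02  0.54  0.86]
to target tool mm [22.  -0.9  3. ]
```

Request:
apply_moves(
  increments=[5,9,0,0,0,5,8,0,0,0,5,6,0,0,0,5,5,0,0,0,5,4,0,0,0,5,0,0,0,0],
)

```text
t: 6.38
eef_pos: [0.3996, 0.2772, 0.0494]
tool_rot: [0.021, 0.013, 1.0, 0.013]
contact_force: [-1.9, 3.6, 9.3]
gripper_width: 0.222
```

```bash
python3 st.py 0.398 0.276 0.046
```

```text
t 6.38 tcp [0.3996 0.2772 0.0494] xaz 178.48 z [ 0.0422  0.0248 -0.9988] F [-1.89  3.62  9.31] w 19.0 q [-0.77  0.42  0.03  2.18 -0.01  0.49  0.81]
to target tool mm [ 1.7 -1.3  3.3]
```

Request:
apply_moves(
  increments=[60,0,0,0,0,60,0,0,0,0,60,0,0,0,0,60,0,0,-20,0,60,0,0,-40,0,60,0,0,-40,0,60,0,0,-30,0,60,-10,0,-10,0,60,0,0,0,0],
)

```text
t: 7.5
eef_pos: [0.3996, 0.2704, 0.1901]
tool_rot: [0.017, 0.012, 1.0, 0.009]
contact_force: [-0.3, 0.0, -0.1]
gripper_width: 0.703
```

```bash
python3 st.py 0.398 0.276 0.046;python3 - <<'E'
from h import *
o=get_obs();im,d=read_camera("wrist");cv2.imwrite("pics/w2.png",im);np.save("d_w2.npy",d)
for th in["block_grip","block","slip","drawer_pull"]:
  for b in outline_of("wrist",th):
    P,u,v=world_pts("wrist",d,b["pixels"],o);np.save(f"P_w2_{th}.npy",P);print(th,b["p"],b["extent"],np.percentile(P,3,0),np.percentile(P,97,0))
E
```

```text
t 7.5 tcp [0.3996 0.2704 0.1901] xaz 178.65 z [ 0.0341  0.0179 -0.9993] F [-0.34  0.03 -0.14] w 60.0 q [-0.78  0.19  0.05  2.08 -0.    0.84  0.82]
to target tool mm [  6.6   2.9 144. ]
block_grip 0.78 [276.7, 289.8, 56.0, 81.3] [0.46205022 0.20397036 0.03222328] [0.53209073 0.25020004 0.07409464]
block 0.63 [273.8, 290.4, 52.4, 76.4] [0.46203619 0.20408943 0.03226178] [0.53155273 0.25000831 0.0741024 ]
block 0.41 [323.7, 264.1, 260.6, 205.3] [0.39705558 0.18140275 0.01603656] [0.60976472 0.36821921 0.09174833]
slip 0.59 [363.9, 277.3, 25.8, 55.4] [0.47807608 0.30355813 0.02591098] [0.53692115 0.32831277 0.03034798]
drawer_pull 0.57 [323.2, 264.2, 261.5, 201.5] [0.39802714 0.18191966 0.01613288] [0.60983424 0.36808218 0.09172835]
```

View pics/w2.png

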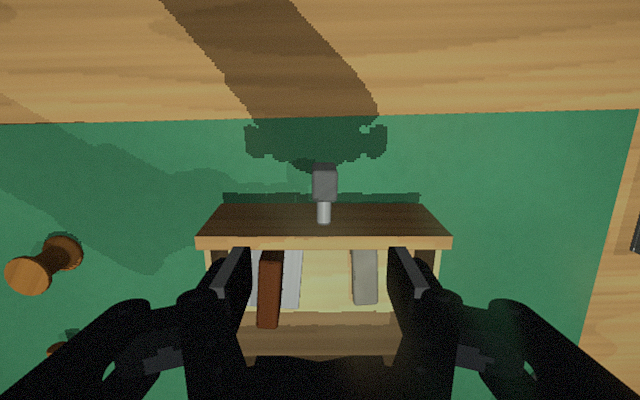

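```bash
python3 - <<'E'
from h import *
P=np.load("P_w2_block_grip.npy");Q=P[abs(P[:,2]-.072)<.006];print(len(Q),Q[:,2].mean(),rect(Q[:,:2]))
im,d=read_camera("top");cv2.imwrite("pics/t2.png",im)
for th in["block","block_grip"]:
  for b in outline_of("top",th):
    P,u,v=world_pts("top",d,b["pixels"]);Q=P[abs(P[:,2]-.072)<.006];print(th,b["p"],b["extent"],len(Q)); 
    if len(Q)>10: print(rect(Q[:,:2]))
K,u,v=world_pts("top",d,d>0);Q=K[(abs(K[:,2]-.09)<.004)&(K[:,0]<.46)&(K[:,0]>.38)&(abs(K[:,1]-.27)<.12)];print("panel",len(Q));
if len(Q)>10:print(rect(Q[:,:2]))
E
```

```text
1624 0.07274121890867696 ((496.2779541015625, 224.54615783691406), (19.950546264648438, 70.2392807006836), 83.48431396484375)
block 0.61 [227.8, 237.1, 33.0, 39.1] 317
((498.10650634765625, 225.83245849609375), (21.10405731201172, 69.74378204345703), 83.38746643066406)
block_grip 0.93 [227.9, 238.8, 35.9, 40.1] 317
((498.10650634765625, 225.83245849609375), (21.10405731201172, 69.74378204345703), 83.38746643066406)
panel 556
((439.4796447753906, 275.5865478515625), (198.27786254882812, 11.990832328796387), 88.2619400024414)
```

View pics/t2.png

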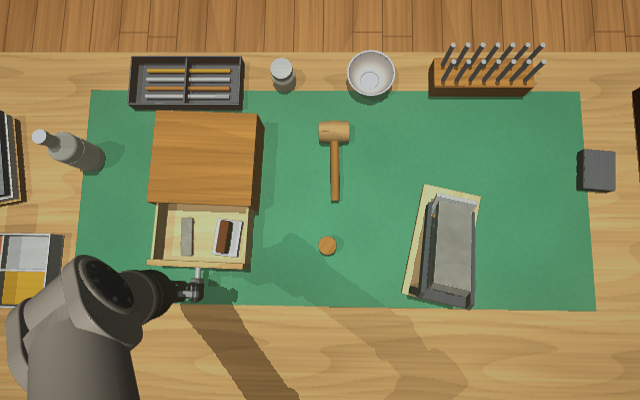

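The top view shows the drawer fully open, the rib at (224,236) beside the slip at (187,236), and the mallet and spool unmoved. The panel edge puts the drawer about 130 mm out. The rib is at (0.4975, 0.2255) with its axis at -6.5°, and its top at 0.0727 as expected. I'll move over the rib.

Request:
apply_moves(
  increments=[42,-20,-9,0,5.1,42,-25,-9,0,0,42,-25,-9,0,0,42,-15,-9,10,0,42,0,0,10,0,42,0,0,0,0],
)

```text
t: 8.65
eef_pos: [0.4873, 0.2219, 0.17]
tool_rot: [0.016, 0.066, 0.998, 0.009]
contact_force: [-0.1, -0.7, -0.4]
gripper_width: 0.485
```

```bash
python3 st.py 0.4975 0.2255 0.042
```

```text
t 8.65 tcp [0.4873 0.2219 0.17  ] xaz 172.42 z [ 0.0338  0.0148 -0.9993] F [-0.11 -0.67 -0.4 ] w 41.4 q [-0.65  0.3   0.12  1.98 -0.04  0.82  0.93]
to target tool mm [ -5.6   2.4 128.3]
```

Request:
apply_moves(
  increments=[42,-5,2,20,-1,42,0,0,25,0,42,0,0,25,0,42,0,0,15,0,42,0,0,5,0,42,0,0,0,0],
)

```text
t: 9.4
eef_pos: [0.4952, 0.2286, 0.0799]
tool_rot: [0.017, 0.056, 0.998, 0.01]
contact_force: [0.3, 0.8, -0.0]
gripper_width: 0.489
```

```bash
python3 st.py 0.4975 0.2255 0.042;python3 - <<'E'
from h import *
o=get_obs();im,d=read_camera("wrist");cv2.imwrite("pics/w3.png",im)
E
```

```text
t 9.4 tcp [0.4952 0.2286 0.0799] xaz 173.53 z [ 0.036   0.0181 -0.9992] F [ 0.34  0.79 -0.03] w 41.8 q [-0.63  0.45  0.1   2.03 -0.07  0.63  0.97]
to target tool mm [-1.4 -3.7 37.9]
```

View pics/w3.png

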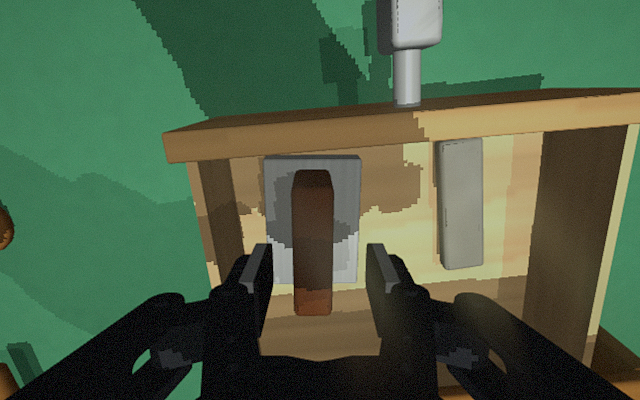

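The rib (column 313) is nearly centred between the pads (columns 257 and 381) and parallel to the tool x axis, clear of the slip at (460,205). I'll descend and close.

Request:
apply_moves(
  increments=[42,-1,-2,15,0,42,0,0,14,0,42,0,0,6,0,42,0,0,2,0,42,0,0,0,0],
)

```text
t: 10.07
eef_pos: [0.4983, 0.2274, 0.0414]
tool_rot: [0.018, 0.057, 0.998, 0.011]
contact_force: [0.4, -0.4, 0.8]
gripper_width: 0.492
```

```bash
python3 st.py 0.4975 0.2255 0.042
```

```text
t 10.07 tcp [0.4983 0.2274 0.0414] xaz 173.5 z [ 0.0378  0.0192 -0.9991] F [ 0.45 -0.36  0.77] w 42.0 q [-0.61  0.51  0.09  2.04 -0.08  0.55  0.98]
to target tool mm [ 0.5 -2.  -0.6]
```

Request:
apply_moves(
  increments=[5,0,-1,0,0,5,0,0,0,0,5,0,0,0,0,5,0,0,0,0,5,0,0,0,0,5,0,0,-5,0,5,0,0,-10,0,5,0,0,-20,0,5,0,0,-20,0,5,0,0,0,0],
  squeeze=35,
)

```text
t: 11.32
eef_pos: [0.495, 0.2248, 0.0994]
tool_rot: [0.018, 0.056, 0.998, 0.01]
contact_force: [0.1, -0.2, -3.5]
gripper_width: 0.225
```

```bash
python3 st.py 0.4975 0.2255 0.042;python3 - <<'E'
from h import *
o=get_obs();im,d=read_camera("wrist");cv2.imwrite("pics/w4.png",im)
E
```

```text
t 11.32 tcp [0.495  0.2248 0.0994] xaz 173.51 z [ 0.0366  0.0187 -0.9992] F [ 0.07 -0.19 -3.46] w 19.3 q [-0.63  0.41  0.1   2.02 -0.06  0.67  0.97]
to target tool mm [-0.4 -0.3 57.4]
```

View pics/w4.png

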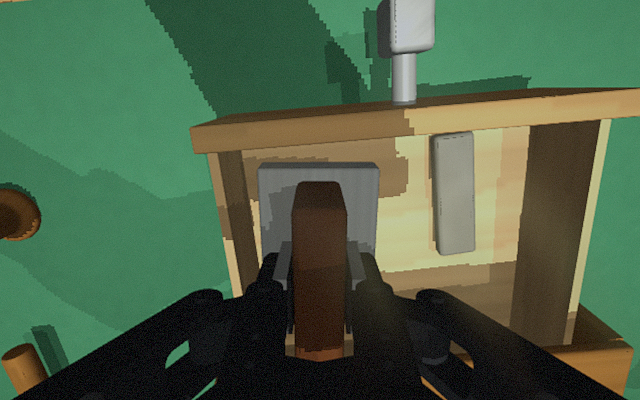

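The block is held level between the pads, with the rib centred at (320,265). The load reads 3.5 N, which fits its mass. I'll lift, roll to the stone's heading and travel across.

Request:
apply_moves(
  increments=[5,0,0,-40,0,5,0,0,-40,3,5,0,0,-40,2.8,5,0,0,-25,0,5,-3,-25,0,0,5,-6,-38,0,0,5,-6,-40,0,0,5,-6,-40,0,0,5,-6,-40,0,0,5,-6,-40,0,0,5,-6,-40,0,0,5,-4,-30,0,0],
)

```text
t: 12.88
eef_pos: [0.4613, -0.0806, 0.2319]
tool_rot: [0.008, 0.105, 0.994, 0.007]
contact_force: [1.1, -0.0, -4.7]
gripper_width: 0.227
```

```bash
python3 st.py 0.450 -0.239 0.22
```

```text
t 12.88 tcp [ 0.4613 -0.0806  0.2319] xaz 167.98 z [ 0.0179  0.0118 -0.9998] F [ 1.09 -0.02 -4.72] w 19.4 q [-0.28  0.12  0.36  2.06 -0.07  0.95  1.48]
to target tool mm [ -21.7 -157.4    9.8]
```

Request:
apply_moves(
  increments=[5,-5,-38,0,0,5,-5,-38,0,0,5,-5,-34,0,0,5,-4,-22,0,0,5,-2,-12,0,0,5,0,0,0,0,5,0,0,0,0],
  squeeze=25,
)

```text
t: 13.75
eef_pos: [0.4472, -0.2303, 0.2244]
tool_rot: [0.004, 0.106, 0.994, 0.007]
contact_force: [0.2, 0.1, -4.3]
gripper_width: 0.229
```

```bash
python3 st.py 0.450 -0.239 0.22;python3 - <<'E'
from h import *
for c in["wrist","scene"]:
  im,d=read_camera(c);cv2.imwrite(f"pics/{c}5.png",im);np.save(f"d_{c}5.npy",d)
E
```

```text
t 13.75 tcp [ 0.4472 -0.2303  0.2244] xaz 167.85 z [ 0.0085  0.0129 -0.9999] F [ 0.19  0.14 -4.28] w 19.6 q [-0.05  0.21  0.48  1.99 -0.13  0.96  1.85]
to target tool mm [-4.5 -8.   4.3]
```

View pics/wrist5.png

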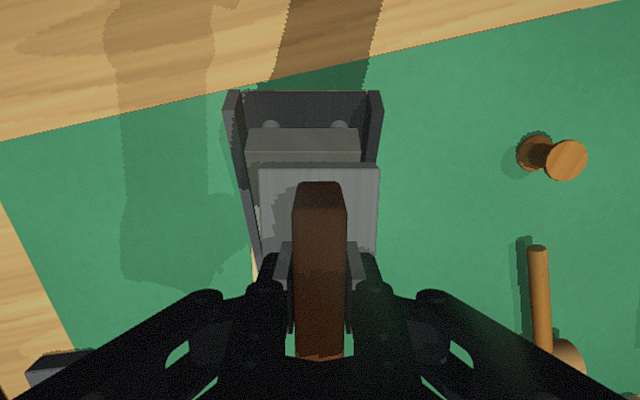

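View pics/scene5.png

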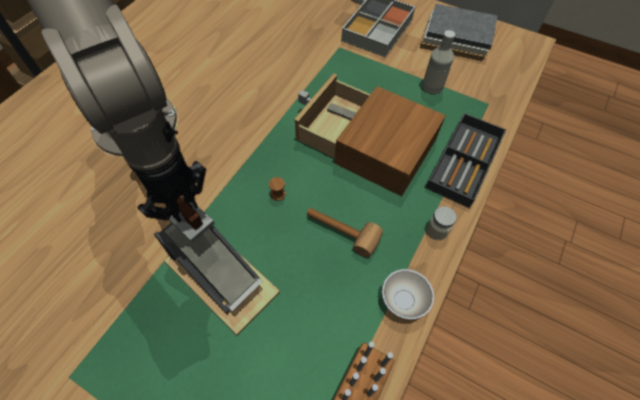

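Both views show the level block above the upper end of the stone. In the wrist picture the plate top edge spans columns 258–380 and the stone end 245–360, so it is about 8 mm off to +y. I'll correct that and come down to first touch.

Request:
apply_moves(
  increments=[5,-2,-5,8,0,5,-1,-4,10,0,5,0,0,6,0,5,0,0,4,0,5,0,0,0,0],
)

```text
t: 14.48
eef_pos: [0.4489, -0.2384, 0.194]
tool_rot: [0.003, 0.104, 0.994, 0.007]
contact_force: [0.1, -0.0, -3.7]
gripper_width: 0.228
```

```bash
cat > st2.py <<'E'
from h import *
C=np.array([.492,-.249,.114]);ex=np.array([-.8463,.1845,.4997]);ex/=np.linalg.norm(ex);n=np.array([.4883,-.1063,.8662]);n/=np.linalg.norm(n);ey=np.cross(n,ex)
o=get_obs();q=o["tool_rot"];Rm=R.from_quat([q[1],q[2],q[3],q[0]]).as_matrix()
G=o["eef_pos"]-.019*Rm[:,2];d=G-C
F=np.array(o["contact_force"])
print("t",round(float(o["t"]),2),"tcp",np.round(o["eef_pos"],4),"G slope s,y,perp mm",np.round([d@ex*1e3,d@ey*1e3,d@n*1e3],1),"F",np.round(F,1),"F-s,y,n",np.round([(F+[0,0,3.7])@a for a in(ex,ey,n)],1),"z",np.round(Rm[:,2],3),"xaz",round(np.degrees(np.arctan2(Rm[1,0],Rm[0,0])),1),"w",round(o["gripper_width"]*85.4,1))
print("tool axes in slope (s,y,n): ",np.round(np.array([ex,ey,n])@Rm,3).tolist())
E
python3 st2.py
```

```text
t 14.47 tcp [ 0.4489 -0.2384  0.194 ] G slope s,y,perp mm [87.9 -0.8 63.5] F [ 0.1 -0.  -3.7] F-s,y,n [-0.1  0.   0. ] z [ 0.008  0.013 -1.   ] xaz 168.0 w 19.4
tool axes in slope (s,y,n):  [[0.864, 0.012, -0.504], [0.005, -1.0, -0.015], [-0.504, 0.01, -0.864]]
```

Request:
apply_moves(
  increments=[5,-3,0,3,0,5,-1,0,3,0,5,0,0,2,0,5,0,0,0,0],
)

```text
t: 14.98
eef_pos: [0.4537, -0.2392, 0.1859]
tool_rot: [0.004, 0.104, 0.995, 0.007]
contact_force: [-0.1, 0.0, -3.2]
gripper_width: 0.229
```

```bash
python3 st2.py
```

```text
t 14.97 tcp [ 0.4537 -0.2392  0.1859] G slope s,y,perp mm [79.8 -1.1 58.9] F [-0.1  0.  -3.2] F-s,y,n [0.3 0.  0.4] z [ 0.009  0.013 -1.   ] xaz 168.0 w 19.6
tool axes in slope (s,y,n):  [[0.863, 0.012, -0.505], [0.006, -1.0, -0.015], [-0.505, 0.01, -0.863]]
```

Request:
apply_moves(
  increments=[5,-4,0,3.5,0,5,-3.5,0,4,0,5,0,0,0,0],
  squeeze=20,
)

```text
t: 15.35
eef_pos: [0.4626, -0.2412, 0.1788]
tool_rot: [0.005, 0.104, 0.995, 0.007]
contact_force: [-0.0, 0.6, -0.9]
gripper_width: 0.227
```

```bash
python3 st2.py
```

```text
t 15.35 tcp [ 0.4626 -0.2412  0.1788] G slope s,y,perp mm [68.3 -1.1 57.3] F [-0.   0.6 -0.9] F-s,y,n [ 1.6 -0.5  2.4] z [ 0.011  0.013 -1.   ] xaz 168.0 w 19.4
tool axes in slope (s,y,n):  [[0.862, 0.012, -0.507], [0.006, -1.0, -0.015], [-0.507, 0.01, -0.862]]
```

Request:
apply_moves(
  increments=[5,-2,0,4.5,0,5,-2,0,4.5,0,5,0,0,0,0],
)

```text
t: 15.72
eef_pos: [0.4684, -0.2426, 0.1706]
tool_rot: [0.006, 0.104, 0.995, 0.007]
contact_force: [0.3, -0.2, 3.8]
gripper_width: 0.226
```

```bash
python3 st2.py; python3 - <<'E'
from h import *
im,d=read_camera("wrist");cv2.imwrite(f"pics/w6.png",im)
E
```

```text
t 15.72 tcp [ 0.4684 -0.2426  0.1706] G slope s,y,perp mm [59.1 -0.9 53.1] F [ 0.3 -0.2  3.8] F-s,y,n [3.5 0.1 6.7] z [ 0.014  0.012 -1.   ] xaz 168.0 w 19.3
tool axes in slope (s,y,n):  [[0.86, 0.012, -0.509], [0.006, -1.0, -0.014], [-0.51, 0.01, -0.86]]
```

View pics/w6.png

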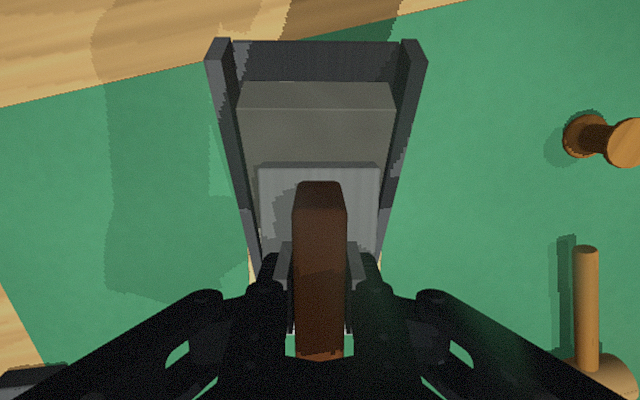

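The wrist view shows the near plate edge at (319,163) still level: the block slid about 10 mm on the stone and did not pivot in the pads. I'll back off up-slope and retry with more force and a downslope motion, since friction then helps the pivot.

Request:
apply_moves(
  increments=[5,-5,0,-9,0,5,6,0,-4,0,5,8,0,-4,0,5,8,0,-4,0,5,4,0,-2,0,5,0,0,0,0],
)

```text
t: 16.52
eef_pos: [0.4428, -0.2371, 0.1933]
tool_rot: [0.004, 0.105, 0.994, 0.007]
contact_force: [-0.2, 0.3, -3.3]
gripper_width: 0.227
```

```bash
python3 st2.py
```

```text
t 16.52 tcp [ 0.4428 -0.2371  0.1933] G slope s,y,perp mm [93.  -0.8 59.9] F [-0.2  0.3 -3.3] F-s,y,n [ 0.4 -0.3  0.2] z [ 0.009  0.014 -1.   ] xaz 168.0 w 19.4
tool axes in slope (s,y,n):  [[0.863, 0.012, -0.505], [0.005, -1.0, -0.016], [-0.505, 0.011, -0.863]]
```

Request:
apply_moves(
  increments=[5,-3,0,5,0,5,-2,0,5,0,5,-2,0,5,0,5,-2,0,3,0],
)

```text
t: 17.02
eef_pos: [0.4549, -0.2398, 0.1761]
tool_rot: [0.006, 0.104, 0.995, 0.007]
contact_force: [-0.3, -0.6, 7.7]
gripper_width: 0.228
```

```bash
python3 st2.py
```

```text
t 17.02 tcp [ 0.4549 -0.2398  0.1761] G slope s,y,perp mm [73.8 -0.8 51.1] F [-0.3 -0.6  7.7] F-s,y,n [5.8 0.6 9.8] z [ 0.013  0.012 -1.   ] xaz 168.0 w 19.5
tool axes in slope (s,y,n):  [[0.861, 0.012, -0.509], [0.006, -1.0, -0.015], [-0.509, 0.01, -0.861]]
```

Request:
apply_moves(
  increments=[5,-1,0,3,0,5,-1,0,3,0],
)

```text
t: 17.27
eef_pos: [0.4596, -0.2412, 0.1712]
tool_rot: [0.008, 0.104, 0.995, 0.006]
contact_force: [-0.1, 0.1, 7.7]
gripper_width: 0.229
```

```bash
python3 st2.py
```

```text
t 17.27 tcp [ 0.4596 -0.2412  0.1712] G slope s,y,perp mm [67.2 -0.5 49.2] F [-0.1  0.1  7.7] F-s,y,n [ 5.8 -0.1  9.8] z [ 0.017  0.011 -1.   ] xaz 168.0 w 19.5
tool axes in slope (s,y,n):  [[0.859, 0.012, -0.512], [0.006, -1.0, -0.014], [-0.512, 0.009, -0.859]]
```

Request:
apply_moves(
  increments=[5,-2,0,3,0,5,-1,0,3,0],
)

```text
t: 17.52
eef_pos: [0.4652, -0.2425, 0.1664]
tool_rot: [0.01, 0.104, 0.995, 0.006]
contact_force: [-0.2, 0.5, 7.6]
gripper_width: 0.229
```

```bash
python3 st2.py; python3 - <<'E'
from h import *
im,d=read_camera("wrist");cv2.imwrite(f"pics/w7.png",im)
im,d=read_camera("scene");cv2.imwrite(f"pics/s7.png",cv2.resize(im[140:340,110:310],None,fx=3,fy=3,interpolation=cv2.INTER_CUBIC))
E
```

```text
t 17.52 tcp [ 0.4652 -0.2425  0.1664] G slope s,y,perp mm [59.8 -0.4 47.9] F [-0.2  0.5  7.6] F-s,y,n [ 5.9 -0.4  9.6] z [ 0.021  0.009 -1.   ] xaz 168.1 w 19.5
tool axes in slope (s,y,n):  [[0.857, 0.013, -0.516], [0.006, -1.0, -0.014], [-0.516, 0.009, -0.857]]
```

View pics/w7.png

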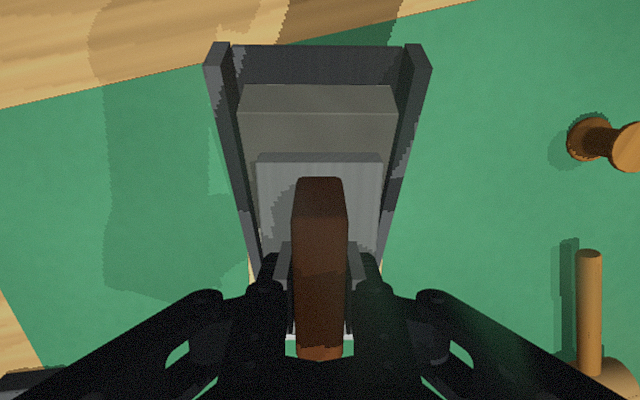

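View pics/s7.png

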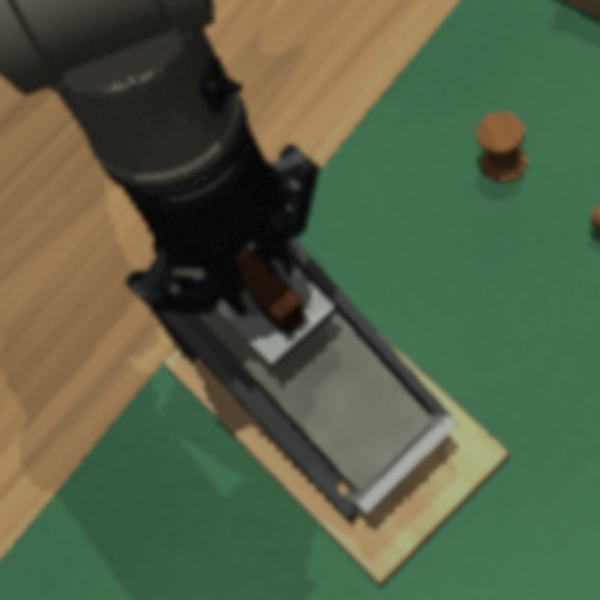

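The plate edge moved from row 163 to row 153 and the force stays at 9.7 N while the tool goes deeper, so the block is now pivoting in the pads. I'll continue down-slope.

```bash
cat > tilt.py <<'E'
from h import *
import sys
o=get_obs();im,d=read_camera("wrist")
q=o["tool_rot"];Rm=R.from_quat([q[1],q[2],q[3],q[0]]).as_matrix()
n=np.array([.4883,-.1063,.8662]);n/=np.linalg.norm(n)
r=[b for b in outline_of("wrist","block") if b["extent"][2]<200]
m=r[0]["pixels"]
m2=m.copy();m2[:, 285:353]=False;m2[:r[0]["extent"][1].__int__()-200 if False else 0]=False
m2=cv2.erode(m2.astype(np.uint8),np.ones((3,3)))>0
m2[245:]=False
P,u,v=world_pts("wrist",d,m2,o);c=P.mean(0)
Q=P
for _ in range(10):
    c=np.median(Q,0) if _==0 else Q.mean(0);nn=np.linalg.svd(Q-Q.mean(0))[2][2] if len(Q)<3000 else np.linalg.eigh(np.cov(Q.T))[1][:,0]
    nn*=np.sign(nn[2]);Q=P[abs((P-c)@nn)<(.003 if _>2 else .006)]
print("plate pts",len(P),len(Q),"normal",np.round(nn,3),"angle to stone n deg",round(np.degrees(np.arccos(nn@n)),1),"tilt from vert",round(np.degrees(np.arccos(nn[2])),1),"rows",v.min(),v.max(),"thick perp of plate top above face (mm)")
C=np.array([.492,-.249,.114]);print("plate top perp range",np.round(np.percentile((P-C)@n,[2,50,98])*1e3,1))
if len(sys.argv)>1: cv2.imwrite(sys.argv[1],im)
E
python3 tilt.py
```

```text
plate pts 4383 4071 normal [ 0.143 -0.041  0.989] angle to stone n deg 21.4 tilt from vert 8.6 rows 153 244 thick perp of plate top above face (mm)
plate top perp range [-1.1 13.5 22.4]
```

Request:
apply_moves(
  increments=[5,-3,0,3,0,5,-3,0,3,0,5,-3,0,3,0],
)

```text
t: 18.1
eef_pos: [0.4782, -0.2458, 0.1594]
tool_rot: [0.013, 0.104, 0.995, 0.005]
contact_force: [-0.3, -0.6, 5.5]
gripper_width: 0.224
```

```bash
python3 st2.py;  python3 tilt.py pics/w8.png
```

```text
t 18.1 tcp [ 0.4782 -0.2458  0.1594] G slope s,y,perp mm [44.9  0.1 48.4] F [-0.3 -0.6  5.5] F-s,y,n [4.7 0.7 7.9] z [ 0.027  0.007 -1.   ] xaz 168.1 w 19.1
tool axes in slope (s,y,n):  [[0.853, 0.013, -0.521], [0.007, -1.0, -0.013], [-0.521, 0.007, -0.853]]
plate pts 4759 4354 normal [ 0.169 -0.046  0.985] angle to stone n deg 19.9 tilt from vert 10.1 rows 150 244 thick perp of plate top above face (mm)
plate top perp range [-1.  14.2 22.9]
```

Request:
apply_moves(
  increments=[5,-1,0,4,0,5,-1,0,4,0,5,-1,0,4,0,5,-1,0,3,0],
)

```text
t: 18.7
eef_pos: [0.4871, -0.2477, 0.1462]
tool_rot: [0.017, 0.103, 0.995, 0.004]
contact_force: [0.6, 0.9, 6.9]
gripper_width: 0.224
```

```bash
python3 st2.py;  python3 tilt.py pics/w9.png
```

```text
t 18.7 tcp [ 0.4871 -0.2477  0.1462] G slope s,y,perp mm [30.5  0.  41.5] F [0.6 0.9 6.9] F-s,y,n [ 5.  -1.   9.4] z [ 0.034  0.005 -0.999] xaz 168.1 w 19.1
tool axes in slope (s,y,n):  [[0.849, 0.013, -0.527], [0.008, -1.0, -0.012], [-0.528, 0.006, -0.849]]
plate pts 6094 5184 normal [ 0.386 -0.089  0.918] angle to stone n deg 6.7 tilt from vert 23.3 rows 137 244 thick perp of plate top above face (mm)
plate top perp range [-2.1 11.6 15.4]
```

Request:
apply_moves(
  increments=[5,-1,0,4,0,5,-1,0,4,0,5,-1,0,2,0],
)

```text
t: 19.18
eef_pos: [0.4931, -0.2493, 0.1377]
tool_rot: [0.019, 0.103, 0.995, 0.004]
contact_force: [-0.9, 0.4, 6.5]
gripper_width: 0.225
```

```bash
python3 st2.py;  python3 tilt.py pics/w10.png
```

```text
t 19.18 tcp [ 0.4931 -0.2493  0.1377] G slope s,y,perp mm [20.9  0.2 37.2] F [-0.9  0.4  6.5] F-s,y,n [ 5.9 -0.2  8.3] z [ 0.039  0.003 -0.999] xaz 168.2 w 19.2
tool axes in slope (s,y,n):  [[0.847, 0.013, -0.532], [0.008, -1.0, -0.011], [-0.532, 0.005, -0.847]]
plate pts 6728 5477 normal [ 0.473 -0.105  0.875] angle to stone n deg 1.0 tilt from vert 29.0 rows 133 244 thick perp of plate top above face (mm)
plate top perp range [-3.2  9.8 10.8]
```

View pics/w10.png

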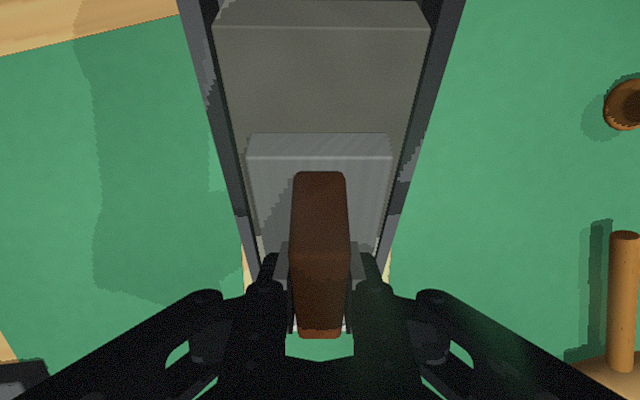

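The plate lies parallel to the stone to 1.0° with 8.3 N on it and is centred (plate columns 247–392, stone 215–428). I'll tighten the grip, lift square off and go back to the upper end.

Request:
apply_moves(
  increments=[5,0,0,0,0,5,-5,0,-8,0,5,-5,0,-9,0,5,4,0,-8,0,5,9,0,-6,0,5,9,0,-5,0,5,9,0,-5,0,5,4,0,-2,0,5,0,0,0,0],
  squeeze=35,
)

```text
t: 20.4
eef_pos: [0.4629, -0.2432, 0.1809]
tool_rot: [0.017, 0.103, 0.995, 0.004]
contact_force: [0.6, 0.0, -4.6]
gripper_width: 0.229
```

```bash
python3 st2.py;  python3 tilt.py pics/w11.png
```

```text
t 20.4 tcp [ 0.4629 -0.2432  0.1809] G slope s,y,perp mm [69.1  0.7 59.2] F [ 0.6  0.  -4.6] F-s,y,n [-0.9 -0.2 -0.5] z [ 0.035  0.005 -0.999] xaz 168.1 w 19.5
tool axes in slope (s,y,n):  [[0.849, 0.013, -0.528], [0.008, -1.0, -0.012], [-0.528, 0.006, -0.849]]
plate pts 6674 5459 normal [ 0.47  -0.108  0.876] angle to stone n deg 1.2 tilt from vert 28.8 rows 134 244 thick perp of plate top above face (mm)
plate top perp range [18.9 31.7 32.8]
```

```bash
python3 - <<'E'
from h import *
C=np.array([.492,-.249,.114]);ex=np.array([-.8463,.1845,.4997]);ex/=np.linalg.norm(ex);n=np.array([.4883,-.1063,.8662]);n/=np.linalg.norm(n);ey=np.cross(n,ex)
o=get_obs();im,d=read_camera("wrist")
m=[b for b in outline_of("wrist","block") if b["extent"][2]<200][0]["pixels"]
P,u,v=world_pts("wrist",d,m,o);D=(P-C)*1e3
s,y,p=D@ex,D@ey,D@n
k=abs(p-31.7)<3;print("plate top s max",np.percentile(s[k],[90,98,99.5]),"y",np.percentile(y[k],[1,50,99]))
k=p>60;print("rib top perp",np.percentile(p[k],50),"s",np.percentile(s[k],[1,99]),"y",np.percentile(y[k],[1,50,99]))
P,u,v=world_pts("wrist",d,~m,o);D=(P-C)*1e3;s,y,p=D@ex,D@ey,D@n
k=(abs(p)<2.5)&(abs(y)<50)&(s>0)&(s<150);print("stone s",np.percentile(s[k],[1,99,99.8]),"y",np.percentile(y[k&(s>105*0+60)],[1,99]),"perp",np.median(p[k]))
E
```

```text
plate top s max [110.3363542  111.25424052 111.60324182] y [-25.96985738   1.56340765  28.24921597]
rib top perp 71.69996192522737 s [ 42.2934898  107.07736331] y [-8.06606604  1.34755526 10.72897478]
stone s [ 92.83942003 104.05472823 104.46651559] y [-33.52646526  35.29495055] perp 0.3293716987113844
```

Request:
apply_moves(
  increments=[5,-1,0,5,0,5,-1,0,5,0,5,0,0,4,0,5,0,0,0,0],
)

```text
t: 21.1
eef_pos: [0.4663, -0.2434, 0.1648]
tool_rot: [0.016, 0.103, 0.995, 0.004]
contact_force: [-0.0, -1.5, -4.1]
gripper_width: 0.23
```

```bash
python3 st2.py
```

```text
t 21.1 tcp [ 0.4663 -0.2434  0.1648] G slope s,y,perp mm [58.2  0.2 47. ] F [-0.  -1.5 -4.1] F-s,y,n [-0.5  1.5 -0.3] z [ 0.033  0.004 -0.999] xaz 168.2 w 19.6
tool axes in slope (s,y,n):  [[0.85, 0.013, -0.527], [0.008, -1.0, -0.012], [-0.527, 0.005, -0.85]]
```

Request:
apply_moves(
  increments=[5,1.5,0,2.5,0,5,1.5,0,2.5,0,5,1.5,0,2.5,0],
)

```text
t: 21.48
eef_pos: [0.4632, -0.2429, 0.158]
tool_rot: [0.018, 0.103, 0.995, 0.004]
contact_force: [0.2, -0.1, 3.7]
gripper_width: 0.227
```

```bash
python3 st2.py
```

```text
t 21.48 tcp [ 0.4632 -0.2429  0.158 ] G slope s,y,perp mm [57.6  0.4 39.5] F [ 0.2 -0.1  3.7] F-s,y,n [3.5 0.1 6.5] z [ 0.036  0.004 -0.999] xaz 168.2 w 19.4
tool axes in slope (s,y,n):  [[0.848, 0.013, -0.529], [0.009, -1.0, -0.012], [-0.529, 0.005, -0.848]]
```

Request:
apply_moves(
  increments=[5,1,0,2,0,5,0.5,0,1,0,5,0,0,0.5,0],
)

```text
t: 21.85
eef_pos: [0.4634, -0.2433, 0.1562]
tool_rot: [0.02, 0.103, 0.995, 0.003]
contact_force: [1.0, 0.4, 5.8]
gripper_width: 0.226
```

```bash
python3 st2.py;  python3 tilt.py pics/w12.png
```

```text
t 21.85 tcp [ 0.4634 -0.2433  0.1562] G slope s,y,perp mm [56.4  0.7 38. ] F [1.  0.4 5.8] F-s,y,n [ 4.  -0.6  8.7] z [ 0.04   0.003 -0.999] xaz 168.2 w 19.3
tool axes in slope (s,y,n):  [[0.846, 0.013, -0.533], [0.009, -1.0, -0.011], [-0.533, 0.005, -0.846]]
plate pts 6713 5500 normal [ 0.471 -0.105  0.876] angle to stone n deg 1.2 tilt from vert 28.8 rows 133 244 thick perp of plate top above face (mm)
plate top perp range [-2.4 10.6 11.6]
```

View pics/w12.png

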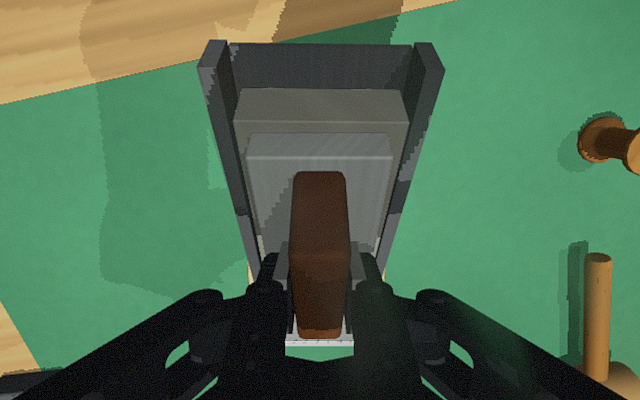

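Step 2's condition looks met: base at about s = 53–56 mm, flat to 1.2°, n about 8.7 N, held over 0.25 s. I'll start the slow draw with small rows and check the force often.

Request:
apply_moves(
  increments=[5,0,0,1,0,5,-1.5,0,2.4,0,5,-1.5,0,2.4,0],
)

```text
t: 22.32
eef_pos: [0.4685, -0.2452, 0.1525]
tool_rot: [0.022, 0.103, 0.994, 0.003]
contact_force: [-0.1, 0.2, 6.8]
gripper_width: 0.23
```

```bash
python3 st2.py
```

```text
t 22.32 tcp [ 0.4685 -0.2452  0.1525] G slope s,y,perp mm [50.   1.5 37.5] F [-0.1  0.2  6.8] F-s,y,n [ 5.3 -0.1  9.1] z [ 0.045  0.001 -0.999] xaz 168.2 w 19.6
tool axes in slope (s,y,n):  [[0.844, 0.013, -0.537], [0.009, -1.0, -0.011], [-0.537, 0.004, -0.844]]
```

Request:
apply_moves(
  increments=[5,-1.5,0.3,2.4,0,5,-1.5,0.3,2.4,0,5,-1.5,0.3,2.4,0,5,-1.5,0.3,2.4,0],
)

```text
t: 22.82
eef_pos: [0.4777, -0.2475, 0.1461]
tool_rot: [0.025, 0.103, 0.994, 0.002]
contact_force: [-0.9, -1.0, 6.7]
gripper_width: 0.223
```

```bash
python3 st2.py
```

```text
t 22.82 tcp [ 0.4777 -0.2475  0.1461] G slope s,y,perp mm [38.7  1.8 36.6] F [-0.9 -1.   6.7] F-s,y,n [5.8 1.2 8.6] z [ 0.051 -0.002 -0.999] xaz 168.2 w 19.0
tool axes in slope (s,y,n):  [[0.84, 0.012, -0.542], [0.008, -1.0, -0.009], [-0.542, 0.003, -0.84]]
```

Request:
apply_moves(
  increments=[5,-1.5,0.5,2.4,0,5,-1.5,0.5,2.4,0,5,-1.5,0.5,2.4,0,5,-1.5,0.5,2.4,0],
)

```text
t: 23.32
eef_pos: [0.4871, -0.2493, 0.14]
tool_rot: [0.029, 0.103, 0.994, 0.001]
contact_force: [-1.0, 0.1, 9.2]
gripper_width: 0.228
```

```bash
python3 st2.py;  python3 tilt.py pics/w13.png
```

```text
t 23.32 tcp [ 0.4871 -0.2493  0.14  ] G slope s,y,perp mm [27.5  1.5 36.1] F [-1.   0.1  9.2] F-s,y,n [ 7.3  0.1 10.7] z [ 0.057 -0.005 -0.998] xaz 168.1 w 19.5
tool axes in slope (s,y,n):  [[0.836, 0.011, -0.548], [0.008, -1.0, -0.008], [-0.548, 0.002, -0.836]]
plate pts 6819 5520 normal [ 0.477 -0.105  0.873] angle to stone n deg 0.8 tilt from vert 29.2 rows 133 244 thick perp of plate top above face (mm)
plate top perp range [-4.2  8.8  9.8]
```

Request:
apply_moves(
  increments=[5,-1.7,0.5,2.3,0,5,-1.7,0.5,2.3,0,5,-1.7,0.5,2.3,0,5,-1.7,0.5,2.3,0],
)

```text
t: 23.92
eef_pos: [0.4975, -0.2513, 0.1345]
tool_rot: [0.032, 0.104, 0.994, -0.001]
contact_force: [-0.4, -0.5, 6.4]
gripper_width: 0.232
```

```bash
python3 st2.py
```

```text
t 23.93 tcp [ 0.4975 -0.2513  0.1345] G slope s,y,perp mm [15.7  1.2 36.6] F [-0.4 -0.5  6.4] F-s,y,n [5.3 0.5 8.6] z [ 0.064 -0.008 -0.998] xaz 168.1 w 19.8
tool axes in slope (s,y,n):  [[0.832, 0.009, -0.554], [0.007, -1.0, -0.006], [-0.554, 0.001, -0.832]]
```

Request:
apply_moves(
  increments=[5,-1.5,0.5,2.5,0,5,-1.5,0.5,2.5,0,5,-1.5,0.5,2.4,0,5,-1.5,0.5,2.4,0],
)

```text
t: 24.42
eef_pos: [0.5071, -0.2532, 0.1285]
tool_rot: [0.036, 0.104, 0.994, -0.002]
contact_force: [-0.7, -0.5, 6.9]
gripper_width: 0.225
```

```bash
python3 st2.py
```

```text
t 24.43 tcp [ 0.5071 -0.2532  0.1285] G slope s,y,perp mm [ 4.3  0.9 36.1] F [-0.7 -0.5  6.9] F-s,y,n [5.8 0.7 8.9] z [ 0.07  -0.011 -0.997] xaz 168.0 w 19.2
tool axes in slope (s,y,n):  [[0.828, 0.007, -0.56], [0.006, -1.0, -0.005], [-0.56, 0.001, -0.828]]
```

Request:
apply_moves(
  increments=[5,-1.5,0.5,2.4,0,5,-1.5,0.5,2.4,0,5,-1.5,0.5,2.4,0,5,-1.5,0.5,2.4,0],
)

```text
t: 24.92
eef_pos: [0.5169, -0.2551, 0.1229]
tool_rot: [0.039, 0.105, 0.994, -0.003]
contact_force: [-1.2, 0.4, 9.3]
gripper_width: 0.222
```

```bash
python3 st2.py; python3 tilt.py pics/w14.png
```

```text
t 24.93 tcp [ 0.5169 -0.2551  0.1229] G slope s,y,perp mm [-7.   0.7 36.2] F [-1.2  0.4  9.3] F-s,y,n [ 7.6 -0.1 10.6] z [ 0.077 -0.013 -0.997] xaz 168.0 w 18.9
tool axes in slope (s,y,n):  [[0.824, 0.006, -0.566], [0.004, -1.0, -0.004], [-0.566, 0.0, -0.824]]
plate pts 6980 5570 normal [ 0.478 -0.104  0.872] angle to stone n deg 0.7 tilt from vert 29.3 rows 132 244 thick perp of plate top above face (mm)
plate top perp range [-4.2  8.9  9.9]
```

Request:
apply_moves(
  increments=[5,-1.6,0.3,2.3,0,5,-1.6,0.3,2.3,0,5,-1.6,0.3,2.3,0,5,-1.6,0.3,2.3,0],
)

```text
t: 25.52
eef_pos: [0.5271, -0.2575, 0.1176]
tool_rot: [0.043, 0.105, 0.994, -0.003]
contact_force: [0.2, 0.4, 7.9]
gripper_width: 0.229
```

```bash
python3 st2.py
```

```text
t 25.52 tcp [ 0.5271 -0.2575  0.1176] G slope s,y,perp mm [-18.6   0.8  36.7] F [0.2 0.4 7.9] F-s,y,n [ 5.7 -0.4 10.1] z [ 0.084 -0.016 -0.996] xaz 167.9 w 19.5
tool axes in slope (s,y,n):  [[0.82, 0.004, -0.572], [0.004, -1.0, -0.003], [-0.572, 0.0, -0.82]]
```

Request:
apply_moves(
  increments=[5,-1.5,0.3,2.4,0,5,-1.5,0.3,2.4,0,5,-1.5,0.3,2.4,0,5,-1.5,0.3,2.4,0],
)

```text
t: 26.02
eef_pos: [0.5367, -0.2598, 0.1119]
tool_rot: [0.046, 0.106, 0.993, -0.004]
contact_force: [-0.6, 0.1, 6.9]
gripper_width: 0.23
```

```bash
python3 st2.py
```

```text
t 26.02 tcp [ 0.5367 -0.2598  0.1119] G slope s,y,perp mm [-29.9   1.1  36.7] F [-0.6  0.1  6.9] F-s,y,n [5.8 0.  8.8] z [ 0.09  -0.018 -0.996] xaz 167.8 w 19.7
tool axes in slope (s,y,n):  [[0.816, 0.003, -0.577], [0.002, -1.0, -0.002], [-0.577, -0.0, -0.816]]
```

Request:
apply_moves(
  increments=[5,-1.5,0.5,2.4,0,5,-1.5,0.5,2.4,0,5,-1.5,0.5,2.4,0,5,-1.5,0.5,2.4,0],
)

```text
t: 26.52
eef_pos: [0.5468, -0.2617, 0.1065]
tool_rot: [0.049, 0.106, 0.993, -0.005]
contact_force: [0.1, 0.7, 7.7]
gripper_width: 0.234
```

```bash
python3 st2.py; python3 tilt.py pics/w15.png
```

```text
t 26.52 tcp [ 0.5468 -0.2617  0.1065] G slope s,y,perp mm [-41.4   0.8  37. ] F [0.1 0.7 7.7] F-s,y,n [ 5.8 -0.6  9.9] z [ 0.097 -0.021 -0.995] xaz 167.8 w 20.0
tool axes in slope (s,y,n):  [[0.812, 0.001, -0.583], [0.001, -1.0, -0.0], [-0.583, -0.0, -0.812]]
plate pts 6947 5519 normal [ 0.462 -0.1    0.881] angle to stone n deg 1.7 tilt from vert 28.2 rows 132 244 thick perp of plate top above face (mm)
plate top perp range [-4.2  9.3 10.5]
```

View pics/w15.png

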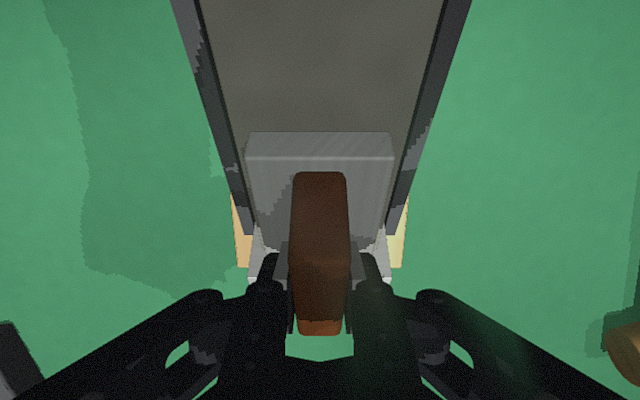

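Request:
apply_moves(
  increments=[5,-1.5,0.3,2.4,0,5,-1.5,0.3,2.4,0,5,-1.5,0.3,2.4,0],
)

```text
t: 27.0
eef_pos: [0.5543, -0.2635, 0.1022]
tool_rot: [0.052, 0.107, 0.993, -0.006]
contact_force: [-0.6, 0.6, 7.6]
gripper_width: 0.232
```

```bash
python3 st2.py
```

```text
t 27.0 tcp [ 0.5543 -0.2635  0.1022] G slope s,y,perp mm [-50.1   0.9  37.1] F [-0.6  0.6  7.6] F-s,y,n [ 6.3 -0.5  9.5] z [ 0.102 -0.023 -0.994] xaz 167.7 w 19.8
tool axes in slope (s,y,n):  [[0.809, 0.0, -0.588], [0.001, -1.0, 0.0], [-0.588, -0.001, -0.809]]
```

Request:
apply_moves(
  increments=[5,-1.3,0.3,2.3,0,5,-1.2,0.3,2.2,0],
)

```text
t: 27.25
eef_pos: [0.5587, -0.2645, 0.0995]
tool_rot: [0.054, 0.107, 0.993, -0.006]
contact_force: [0.4, -0.2, 6.9]
gripper_width: 0.232
```

```bash
python3 st2.py
```

```text
t 27.25 tcp [ 0.5587 -0.2645  0.0995] G slope s,y,perp mm [-55.3   1.   37. ] F [ 0.4 -0.2  6.9] F-s,y,n [4.9 0.1 9.4] z [ 0.105 -0.024 -0.994] xaz 167.7 w 19.8
tool axes in slope (s,y,n):  [[0.807, -0.0, -0.59], [0.0, -1.0, 0.001], [-0.59, -0.001, -0.807]]
```

Request:
apply_moves(
  increments=[5,-1.2,0.3,2.2,0,5,-1,0.3,2,0],
)

```text
t: 27.5
eef_pos: [0.5627, -0.2655, 0.0971]
tool_rot: [0.055, 0.107, 0.993, -0.007]
contact_force: [-0.4, 1.0, 6.5]
gripper_width: 0.233
```

```bash
python3 st2.py; python3 tilt.py pics/w16.png
```

```text
t 27.5 tcp [ 0.5627 -0.2655  0.0971] G slope s,y,perp mm [-60.   1.  37.] F [-0.4  1.   6.5] F-s,y,n [ 5.6 -0.9  8.6] z [ 0.108 -0.025 -0.994] xaz 167.7 w 19.9
tool axes in slope (s,y,n):  [[0.805, -0.001, -0.593], [-0.0, -1.0, 0.001], [-0.593, -0.001, -0.805]]
plate pts 7121 5602 normal [ 0.475 -0.103  0.874] angle to stone n deg 0.9 tilt from vert 29.1 rows 131 244 thick perp of plate top above face (mm)
plate top perp range [-3.6  9.6 10.6]
```

Request:
apply_moves(
  increments=[5,-1,0.2,2,0,5,-0.8,0.2,1.8,0],
)

```text
t: 27.85
eef_pos: [0.5632, -0.2657, 0.097]
tool_rot: [0.054, 0.108, 0.993, -0.005]
contact_force: [-10.7, 5.2, 23.7]
gripper_width: 0.226
```

```bash
python3 st2.py; python3 - <<'E'
from h import *
C=np.array([.492,-.249,.114]);ex=np.array([-.8463,.1845,.4997]);ex/=np.linalg.norm(ex);n=np.array([.4883,-.1063,.8662]);n/=np.linalg.norm(n);ey=np.cross(n,ex)
o=get_obs()
for c in["wrist","top","scene"]:
  im,d=read_camera(c)
  bb=[b for b in outline_of(c,"block") if b["extent"][2]<200]
  if not bb: print(c,"none");continue
  m=bb[0]["pixels"]
  P,u,v=world_pts(c,d,m,o);D=(P-C)*1e3
  s,y,p=D@ex,D@ey,D@n
  k=abs(p-9)<3;print(c,bb[0]["p"],"plate top s",np.percentile(s[k],[1,99]),"y",np.percentile(y[k],[1,50,99]))
im,d=read_camera("scene");cv2.imwrite(f"pics/s17.png",cv2.resize(im[140:340,110:310],None,fx=3,fy=3,interpolation=cv2.INTER_CUBIC))
E
```

```text
t 27.85 tcp [ 0.5632 -0.2657  0.097 ] G slope s,y,perp mm [-60.6   1.1  37.1] F [-10.7   5.2  23.7] F-s,y,n [23.7 -2.8 18. ] z [ 0.106 -0.022 -0.994] xaz 167.6 w 19.3
tool axes in slope (s,y,n):  [[0.807, -0.001, -0.591], [-0.002, -1.0, -0.001], [-0.591, 0.002, -0.807]]
wrist 0.77 plate top s [-82.67809412 -17.04609534] y [-25.53273709   1.29140237  28.53663171]
top 0.87 plate top s [-70.10791144 -18.36837731] y [-27.74127262 -12.53258089  26.69915642]
scene 0.64 plate top s [-101.95389136  -68.1869924 ] y [-26.81139237  17.11733007  28.73114342]
```

View pics/s17.png

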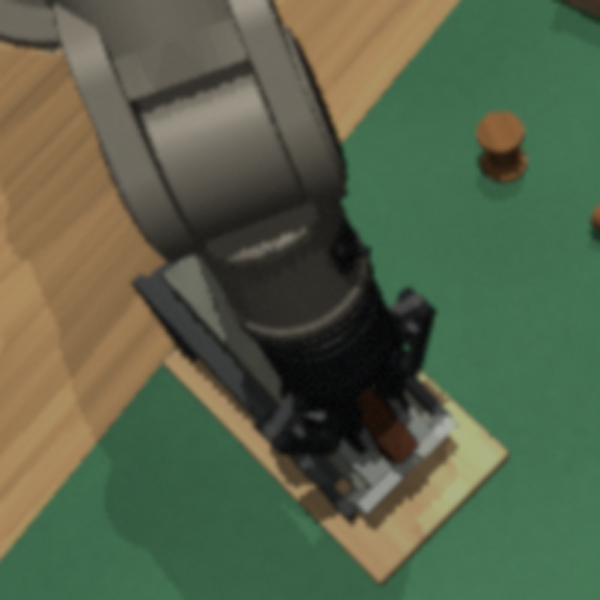

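The block has reached the stop at s = -60.6 mm, where the s force jumped to 24 N. The sink is unchanged, so the stone load stays near 9.5 N. The scene crop shows the plate against the bright stop bar at (405,465). I'll unload gradually along the normal before opening.

Request:
apply_moves(
  increments=[5,-0.5,0,-1,0,5,-0.7,0,-1.2,0],
)

```text
t: 28.45
eef_pos: [0.5649, -0.2661, 0.1002]
tool_rot: [0.055, 0.108, 0.993, -0.005]
contact_force: [2.3, 0.1, 0.3]
gripper_width: 0.231
```

```bash
python3 st2.py
```

```text
t 28.45 tcp [ 0.5649 -0.2661  0.1002] G slope s,y,perp mm [-60.5   1.2  40.7] F [2.3 0.1 0.3] F-s,y,n [ 0.1 -0.6  4.6] z [ 0.109 -0.023 -0.994] xaz 167.6 w 19.7
tool axes in slope (s,y,n):  [[0.805, -0.001, -0.593], [-0.002, -1.0, -0.001], [-0.593, 0.002, -0.805]]
```

Request:
apply_moves(
  increments=[5,-0.7,0,-1.2,0],
)

```text
t: 28.58
eef_pos: [0.5655, -0.2662, 0.1012]
tool_rot: [0.055, 0.108, 0.993, -0.005]
contact_force: [1.2, -0.1, -0.9]
gripper_width: 0.23
```

```bash
python3 st2.py; python3 tilt.py
```

```text
t 28.57 tcp [ 0.5655 -0.2662  0.1012] G slope s,y,perp mm [-60.5   1.1  41.9] F [ 1.2 -0.1 -0.9] F-s,y,n [ 0.4 -0.2  3. ] z [ 0.109 -0.023 -0.994] xaz 167.6 w 19.6
tool axes in slope (s,y,n):  [[0.805, -0.001, -0.593], [-0.002, -1.0, -0.001], [-0.593, 0.002, -0.805]]
plate pts 6997 5527 normal [ 0.477 -0.105  0.872] angle to stone n deg 0.7 tilt from vert 29.3 rows 131 244 thick perp of plate top above face (mm)
plate top perp range [ 1.6 14.6 15.5]
```

Request:
apply_moves(
  increments=[45,0,0,0,0,45,0,0,0,0,45,0,0,0,0],
)

```text
t: 29.05
eef_pos: [0.5646, -0.2661, 0.1005]
tool_rot: [0.054, 0.108, 0.993, -0.005]
contact_force: [-0.7, 0.2, -0.9]
gripper_width: 0.522
```

```bash
python3 st2.py; python3 tilt.py pics/w18.png
```

```text
t 29.05 tcp [ 0.5646 -0.2661  0.1005] G slope s,y,perp mm [-60.2   1.3  40.9] F [-0.7  0.2 -0.9] F-s,y,n [ 2.  -0.1  2.1] z [ 0.107 -0.022 -0.994] xaz 167.6 w 44.6
tool axes in slope (s,y,n):  [[0.806, -0.001, -0.591], [-0.002, -1.0, -0.001], [-0.591, 0.002, -0.806]]
plate pts 6984 5432 normal [ 0.477 -0.103  0.873] angle to stone n deg 0.8 tilt from vert 29.2 rows 133 244 thick perp of plate top above face (mm)
plate top perp range [ 1.4 14.9 15.8]
```

View pics/w18.png

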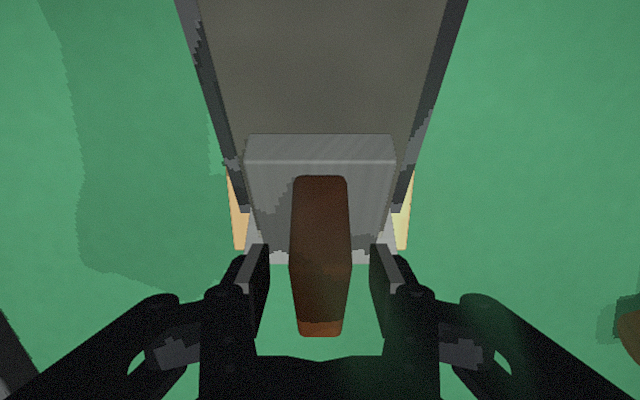

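The fingers are clear of the rib on both sides (pads at columns 257 and 383, rib 290–350). The block lies flat against the stop, so I'll retract upward.

Request:
apply_moves(
  increments=[45,0,0,-8,0,45,0,0,-15,0,45,0,0,-25,0,45,0,0,-35,0,45,0,0,-35,0,45,30,0,-20,0,45,40,0,0,0,45,30,0,0,0,45,0,0,0,0,45,0,0,0,0],
)

```text
t: 30.4
eef_pos: [0.4511, -0.2428, 0.2407]
tool_rot: [0.06, 0.109, 0.992, -0.006]
contact_force: [-0.0, 0.2, 0.4]
gripper_width: 0.527
```

```bash
python3 st2.py; python3 - <<'E'
from h import *
C=np.array([.492,-.249,.114]);ex=np.array([-.8463,.1845,.4997]);ex/=np.linalg.norm(ex);n=np.array([.4883,-.1063,.8662]);n/=np.linalg.norm(n);ey=np.cross(n,ex)
o=get_obs()
for c in["wrist","top","scene"]:
  im,d=read_camera(c);cv2.imwrite(f"pics/{c}19.png",im)
  bb=[b for b in outline_of(c,"block") if b["extent"][2]<200]
  if bb: 
    m=bb[0]["pixels"]
    P,u,v=world_pts(c,d,m,o);D=(P-C)*1e3
    s,y,p=D@ex,D@ey,D@n
    k=abs(p-15)<4;print(c,bb[0]["p"],"plate top s",np.percentile(s[k],[1,99]),"y",np.percentile(y[k],[1,50,99]),"perp",np.median(p[k]))
    k=p>48;print("  rib top s",np.percentile(s[k],[2,98]),"y",np.percentile(y[k],[2,98]),"perp",np.median(p[k]))
  for th in["mallet","spool"]:
    bb=outline_of(c,th)
    if bb:
      P,u,v=world_pts(c,d,bb[0]["pixels"],o);print("  ",c,th,np.round(bb[0]["p"],2),np.round(np.median(P,0),3))
  if c=="top":
    K,u,v=world_pts("top",d,d>0);Q=K[(abs(K[:,2]-.09)<.004)&(K[:,0]<.46)&(K[:,0]>.38)&(abs(K[:,1]-.27)<.12)];print("panel",len(Q),rect(Q[:,:2]) if len(Q)>10 else 0)
E
```

```text
t 30.4 tcp [ 0.4511 -0.2428  0.2407] G slope s,y,perp mm [110.5   2.7 104.3] F [-0.   0.2  0.4] F-s,y,n [ 2.1 -0.1  3.6] z [ 0.119 -0.024 -0.993] xaz 167.5 w 45.0
tool axes in slope (s,y,n):  [[0.799, -0.002, -0.601], [-0.004, -1.0, -0.002], [-0.601, 0.004, -0.799]]
wrist 0.71 plate top s [-94.61538483 -16.7259098 ] y [-25.33952183   2.31987362  29.44101378] perp 15.001998702683505
  rib top s [-86.13889675 -21.83207301] y [-7.34000811 11.54390145] perp 54.87429302084324
   wrist mallet 0.88 [ 0.707 -0.014  0.036]
   wrist spool 0.97 [ 0.478 -0.004  0.052]
top 0.55 plate top s [-93.52426384 -17.92801731] y [-27.90524075 -12.660139    27.10808611] perp 14.367795348819463
  rib top s [-87.36487807 -23.96639649] y [-9.82742177  9.14569478] perp 54.07409538294954
   top mallet 0.76 [ 0.721 -0.009  0.038]
   top spool 0.63 [0.482 0.004 0.052]
panel 563 ((439.6865234375, 275.4205322265625), (199.68240356445312, 11.9893159866333), 88.24414825439453)
scene 0.81 plate top s [-99.59222809 -21.35788652] y [-26.84477486  12.60638471  28.54857344] perp 15.043702078341108
  rib top s [-93.53956955 -27.34295594] y [-8.61723193 10.68186797] perp 54.76146956128567
   scene mallet 0.25 [ 0.556 -0.27   0.111]
   scene spool 0.62 [ 0.49  -0.003  0.05 ]
```

View pics/scene19.png

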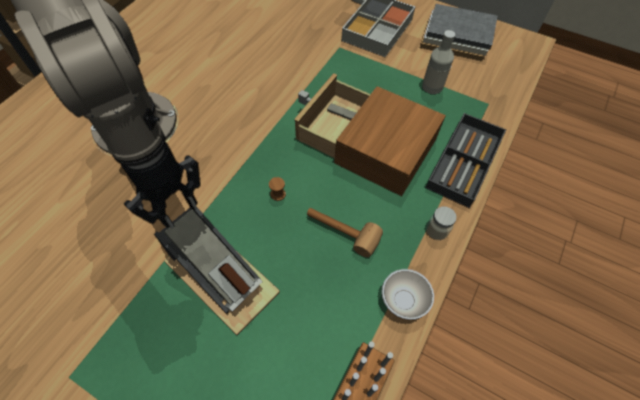

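View pics/wrist19.png

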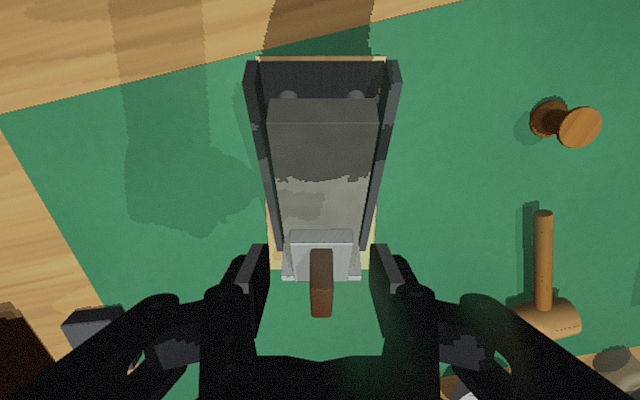

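The block is still at the foot, flat, with its middle at about s = -60 mm against the stop. The drawer panel has not moved and the mallet and spool are where they started. The gripper is clear, so I'll hand in.

```bash
python3 -c "
from station import *
print(hand_in())"
```

```text
the job is handed in; nothing more can be done
None
```

I handed the job in at about 30 s of the 64 s allowed. The block lies released and flat on the stone against the stop, and the drawer is open. No verdict was reported.

- **Drawer:** pulled to its stop. The panel edge puts it about 130 mm out, and it was unchanged at the last check.
- **Getting the block flat:** the tool cannot tilt, so I pressed the near edge of the level block on the stone until it pivoted in the pads. The first try only slid it. The second, at about 10 N while moving down-slope, worked. I then lifted it back to the upper end for the real stroke.
- **Stroke:** drawn from about +55 mm to the stop at about -60 mm. The reading square to the stone was 8.5 to 10.7 N while drawing, and the plate was flat to within about 2°.
- **Contact with the stop:** the tool briefly read 24 N along the slope and 18 N square to it. The stone had not sunk further, so I put its share at about 9.5 N, but I did not measure that directly.
- **Last checks:**
  - The plate was last measured 0.8° off the stone, just after I opened the fingers; after retracting, its height above the face still fitted a flat block.
  - The block's middle is 1 to 2 mm off the centre line.
  - The mallet and spool are within about 2 mm of their first top-camera positions, and both are upright.
- **Disagreements:**
  - The cameras put the block's middle between -55.7 and -60.5 mm. The arm's own position says about -60, and all of these are inside the allowed range.
  - The scene camera's last mallet report was a false one (p = 0.25, placed on the stone), so I disregarded it.

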